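# Load the sample carrier with two jars and a fallen dropper bottle

### The job

Load the blue and white carrier: put each of the two yellow-capped jars into a free wide pocket of its own, and the brown dropper bottle into the narrow pocket, all upright, lowering each gently down to the pocket floor. The dropper bottle has fallen over: first stand it upright on the desk and let go of it, then take it again and load it. Do not tip the jars, and leave the beaker, the wash bottle and the jar already in the carrier where they are.

Things in the scene. Friction and masses are not known exactly. Their poses are not given: they have to be found in the camera images.
- carrier: open bottle carrier fixed to the desk, blue outer walls, white floor and dividers, 70 x 246 mm, 54 mm high (floor 8 mm, walls 46 mm above it and 4 mm thick, a small steel end handle stands 15 mm out at each short end). Origin at the centre of its underside, z up; its four pockets lie in a row along its own y axis
- pocket_end (a point): centre of the floor of a free wide pocket, 62 x 62 mm inside, 46 mm deep, at carrier y = -88 mm
- pocket_narrow (a point): centre of the floor of the narrow pocket, 40 x 40 mm inside, 46 mm deep, at carrier y = -33 mm
- pocket_mid (a point): centre of the floor of the other free wide pocket, 62 x 62 mm inside, 46 mm deep, at carrier y = +22 mm
- jar_a: specimen jar with a yellow screw cap, 55 mm in diameter, 68 mm high (cap from 54 mm up, body 52 mm in diameter), about 120 g, standing on the desk. Origin at the centre of its underside, z up its axis
- jar_c: specimen jar with a yellow screw cap, 55 mm in diameter, 75 mm high (cap from 60 mm up, body 52 mm in diameter), about 120 g, standing on the desk. Origin at the centre of its underside, z up its axis
- oil_bottle: brown glass dropper bottle with a black cap, 85 mm long (round body 27 mm in diameter up to 55 mm from its base, then the black cap and dropper bulb, 20 mm and tapering), about 50 g, lying on its side on the desk. Origin at the centre of its base, z along its axis from base to cap
- jar_b: specimen jar with a grey cap, 46 mm in diameter, 58 mm high, already standing in the fourth pocket (62 x 62 mm, at carrier y = +88 mm); leave it. Origin at the centre of its underside
- beaker: small clear glass beaker, 53 mm in diameter, 63 mm high, standing close to one jar; leave it. Origin at the centre of its underside
- wash_bottle: white wash bottle with a red cap and a bent red nozzle, 66 x 94 mm, 200 mm high, standing (the nearer one, between carrier and jars; a second one far back is scenery); leave it. Origin under the middle of its 66 x 94 mm outline; the body (66 mm in diameter) is centred at its own y = +14 mm, the nozzle tip points to its own -y
Mind the look-alikes: they are no part of the job. What is shaped like the jar_a but green is not meant.

How it is judged:
By the outcome, as a careful person would: the job done as asked, in the order asked, and still so for the second after the job is handed in, with the robot touching nothing.
It also fails if it takes over 72 s, if anything falls off the work surface, if the arm or the gripper's body presses on something with over 40 N, if the wrist force passes 120 N, or if a joint passes its speed limit or range.

### The arm

A 6-joint arm with a two-finger parallel gripper is mounted at the origin on a cart in front of the work surface, level with it; the furniture and walls round the work are solid. World frame = base frame: x ahead of the robot, y to its left, z up, the work surface at z = 0. Lengths are in m, angles in rad, forces in N, time in s.
With the tool pointing down it reaches from about 0.3 to 1 m from the base axis. Payload 5.1 kg.
Tool frame: the origin (TCP) lies on the centre line of the jaws, within the pads' length; the fingertips stand 22 mm ahead of it and the grasp point (between the pads) lies 3 mm ahead of it; y points along the fingers, x is the direction in which the jaws open and shut, and the axes are right-handed (so a half turn about y gives the same grasp; the last joint's range is limited). The gripper opens to 95 mm and grips with 3 to 60 N. Pads are 20 mm wide; open, the fingers measure 119 mm over their backs; the gripper's body (75 mm by 180 mm) begins 59 mm behind the grasp point.
Start: joints at [-0.083, 0.124, 1.65, -0, 1.367, -0.083], TCP at [0.65, -0, 0.237] pointing down, gripper open.
Joint ranges: [-2.61, 2.61], [-1.02, 2.33], [0.03, 2.71], [-1.35, 4.49], [0.32, 2.68], [-2.91, 2.91]. Speed limits (rad/s): [2.57, 2.57, 3.14, 3.14, 3.14, 3.14].

### API

Orientations are given as [roll, pitch, yaw] about the fixed x, y, z axes, in that order (R = Rz(yaw) Ry(pitch) Rx(roll)).
In Python, from rig import status, vision, job gives the robot as it stands. The module is installed in compiled form; this text tells all that it offers.
- The arm moves only by the tool move_arm, never from a script. Its argument "rows" is a list of rows, each a list of 6 numbers: the shift along the tool's x, y, z in m, then the turn, a rotation vector about the tool's x, y, z in rad. A call has 1 to 10 rows; each row is the pose to reach, as a shift and turn from the pose measured when the call began, along the tool's axes at that moment; what a row does not reach only later rows make up. A row lasts 1/8 s, in which the tool goes at most 62.5 mm and 10.7 degrees, less where a joint would pass 70% of its speed; a pose out of reach is approached as far as the arm can. A call with a gripper value outside its range is refused whole. "grip" is the opening, from 0 (shut) to 1 (fully open), set as the call begins (left out, the last holds). The fingers move at their own pace and stop on an object; "newtons" is the grip in N (left out, the last holds). Time passes only in rows, so rows that repeat a pose let the fingers close. It gives the time, the measured TCP pose, the force and the opening at its end, in the units of the state.
- status.sense(): the state, without advancing time (a new reading comes with each control period).
- vision.grab_frame(name): name is "scene" or "side" or "wrist"; returns a dict with "pixels" (384x512x3 uint8, red, green, blue), "fx", "fy", "cx", "cy" (pixels), "k1" (the pictures are not rectified: a ray, as slopes to the right and down, at radius r is drawn at 1 + k1 r^2 times it, then the intrinsics apply), "extrinsics" (4x4, takes a point from camera to world coordinates). Camera axes: x right, y up, looking along -z (the intrinsics and any distortion apply to the point x, -y, -z); pixel columns grow to the right and rows downward; lengths in m; the calibration is good to about 2 mm. A picture is of the moment at which its call begins. There is no depth.
- job.close_job(): hands the job in, once; it reports no verdict.
The state is a dict: "t": time; "joint_pos": joint angles; "dq": joint speeds; "effort": joint torques, N m; "tool_pos": TCP position; "orientation": TCP orientation; "ft_force": force on the tool from outside, world axes, zero at the start; "ft_torque": the same for the moment, N m; "finger_gap": finger opening in m.
Only numpy, scipy, OpenCV 4.12 (cv2) and the standard library are available. Lean on these libraries where they do the work, as an engineer would, in place of code of your own. Each camera call takes 0.05 s, during which the arm holds its last target.

## Working session

There is one attempt and no reset: what is moved stays moved. The work goes in short steps, Python scripts to look and compute and a tool call to move; the robot and the scene stay as the last step left them, time stands still between calls to the robot, and variables do not carry over. Pictures are saved under pics/ and viewed, and the job is handed in when it is done.

Besides the shell and the picture viewer there is one more tool, called after "Emit:" in YAML: its name, and indented under it one key for each argument. move_arm: Moves the arm, as the interface text tells. Its arguments: {"type":"object","properties":{"rows":{"type":"array"},"grip":{"type":"number"},"newtons":{"type":"number"}},"required":["rows"]}

```bash
mkdir -p pics; python3 - <<'E'
from rig import status, vision
import cv2, numpy as np
print(status.sense())
for n in ["scene","side","wrist"]:
    f=vision.grab_frame(n); cv2.imwrite(f"pics/{n}0.png",f["pixels"][...,::-1]); np.save(f"/tmp/{n}0.npy",f,allow_pickle=True)
    print(n,{k:(np.round(v,4).tolist() if k!="pixels" else 0) for k,v in f.items()})
E
```

```text
{'t': 0.0, 'joint_pos': array([-8.25817931e-02,  1.24526175e-01,  1.65165164e+00,  1.48487481e-05,
        1.36749661e+00, -8.25803000e-02]), 'dq': array([ 1.51041436e-03, -6.05553934e-04, -1.08655753e-03,  7.01494837e-05,
        1.47020923e-03,  1.02465040e-03]), 'effort': array([-6.25927078e-04, -4.17603564e+01, -3.59935069e+01,  7.73367751e-02,
        4.92534391e-02, -1.75303944e-04]), 'tool_pos': array([6.49411359e-01, 3.54312143e-05, 2.35386584e-01]), 'orientation': array([-1.57061012e+00,  2.07348284e-03, -4.31312498e-06]), 'ft_force': array([-0.31423173,  1.2140009 , -0.09441171]), 'ft_torque': array([-0.0121842 ,  0.01973849, -0.04186773]), 'finger_gap': 0.09490959843820902}
scene {'pixels': 0, 'fx': 371.272, 'fy': 371.272, 'cx': 256.1861, 'cy': 192.4686, 'k1': -0.0196, 'extrinsics': [[0.8558, 0.2746, -0.4384, 0.0734], [-0.5168, 0.4908, -0.7015, -0.7883], [0.0225, 0.8269, 0.5619, 0.6621], [0.0, 0.0, 0.0, 1.0]]}
side {'pixels': 0, 'fx': 460.9825, 'fy': 460.9825, 'cx': 257.7429, 'cy': 186.9404, 'k1': 0.0616, 'extrinsics': [[0.9329, 0.1808, -0.3115, 0.0913], [-0.36, 0.4419, -0.8217, -1.2314], [-0.0109, 0.8787, 0.4773, 0.7447], [0.0, 0.0, 0.0, 1.0]]}
wrist {'pixels': 0, 'fx': 312.3681, 'fy': 312.3681, 'cx': 252.3219, 'cy': 186.3317, 'k1': -0.0098, 'extrinsics': [[1.0, -0.0008, 0.001, 0.6492], [0.0005, 0.963, 0.2696, 0.0749], [-0.0012, -0.2696, 0.963, 0.3837], [0.0, 0.0, 0.0, 1.0]]}
```

View pics/scene0.png

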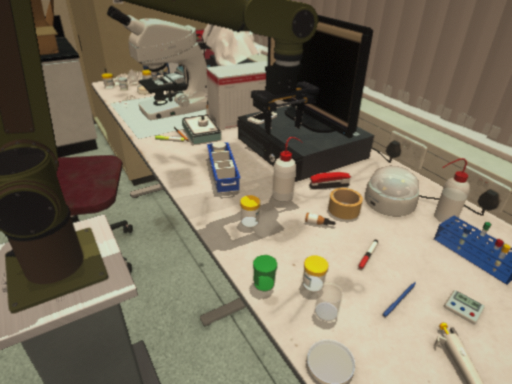

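View pics/side0.png

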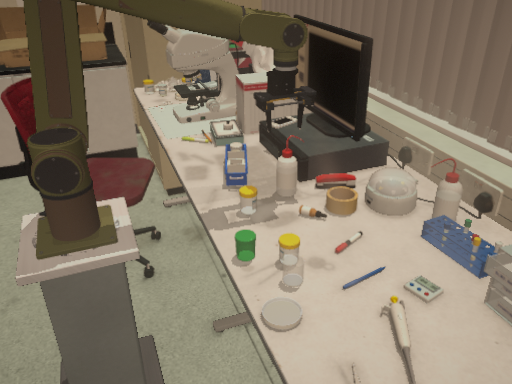

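View pics/wrist0.png

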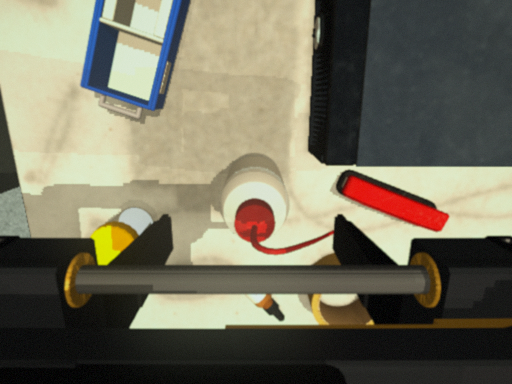

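```bash
cat > h.py <<'E'
import numpy as np, cv2
def load(n): return np.load(f"/tmp/{n}.npy",allow_pickle=True).item()
def ray(f,u,v):
    x=(u-f["cx"])/f["fx"]; y=(v-f["cy"])/f["fy"]
    K=np.array([[1,0,0],[0,1,0],[0,0,1.]])
    p=cv2.undistortPoints(np.array([[[x,y]]],float),K,np.array([f["k1"],0,0,0.]))[0,0]
    E=f["extrinsics"]; d=E[:3,:3]@np.array([p[0],-p[1],-1]); return E[:3,3],d/np.linalg.norm(d)
def onz(f,u,v,z):
    o,d=ray(f,u,v); return o+d*(z-o[2])/d[2]
def proj(f,P):
    E=f["extrinsics"]; c=E[:3,:3].T@(np.asarray(P,float)-E[:3,3]); x=c[0]/-c[2]; y=-c[1]/-c[2]; r=x*x+y*y; s=1+f["k1"]*r
    return np.array([f["fx"]*x*s+f["cx"],f["fy"]*y*s+f["cy"]])
def tri(l):
    A=np.zeros((3,3));b=np.zeros(3)
    for f,u,v in l:
        o,d=ray(f,u,v);M=np.eye(3)-np.outer(d,d);A+=M;b+=M@o
    return np.linalg.solve(A,b)
def grab(n,tag):
    from rig import vision
    f=vision.grab_frame(n); np.save(f"/tmp/{tag}.npy",f,allow_pickle=True); return f
def crop(f,x0,y0,x1,y1,s,name):
    im=cv2.resize(f["pixels"][y0:y1,x0:x1,::-1],None,fx=s,fy=s,interpolation=cv2.INTER_CUBIC)
    for i in range((x0+19)//20*20,x1,20): cv2.putText(im,str(i),(int((i-x0)*s),8),0,.3,(255,0,255),1); cv2.line(im,(int((i-x0+.5)*s),10),(int((i-x0+.5)*s),16),(255,0,255),1)
    for i in range((y0+19)//20*20,y1,20): cv2.putText(im,str(i),(0,int((i-y0+.5)*s)),0,.3,(255,0,255),1)
    cv2.imwrite(f"pics/{name}.png",im)
def blob(f,lo,hi,box,mn=15):
    hsv=cv2.cvtColor(f["pixels"],cv2.COLOR_RGB2HSV); m=cv2.inRange(hsv,lo,hi); x0,y0,x1,y1=box; k=np.zeros_like(m);k[y0:y1,x0:x1]=m[y0:y1,x0:x1]
    n,l,s,c=cv2.connectedComponentsWithStats(k); return [(s[i].tolist(),c[i].round(1).tolist()) for i in range(1,n) if s[i][4]>=mn]
E
python3 - <<'E'
from h import *
a=load("scene0");b=load("side0");w=load("wrist0")
crop(a,195,130,355,330,3,"c1"); crop(b,200,130,350,320,3.1,"c2")
for n,f in (("scene",a),("side",b),("wrist",w)): print(n,blob(f,(18,150,100),(34,255,255),(0,0,512,384)))
E
```

```text
scene [([142, 70, 9, 5, 42], [146.1, 72.0]), ([101, 73, 12, 6, 61], [106.5, 75.3]), ([156, 136, 12, 3, 24], [161.5, 137.1]), ([331, 192, 7, 11, 19], [333.3, 198.2]), ([240, 195, 20, 16, 251], [249.7, 202.5]), ([350, 200, 11, 7, 19], [355.4, 203.7]), ([502, 244, 9, 9, 55], [505.5, 248.0]), ([304, 256, 24, 20, 393], [315.6, 265.5]), ([440, 323, 8, 11, 58], [443.7, 327.1])]
side [([143, 79, 11, 5, 43], [147.7, 81.3]), ([239, 186, 18, 12, 177], [247.8, 191.4]), ([279, 234, 21, 15, 262], [289.1, 241.0]), ([474, 237, 7, 9, 49], [476.6, 240.7]), ([391, 296, 7, 7, 36], [393.8, 299.0])]
wrist [([90, 221, 48, 45, 1291], [111.4, 240.8]), ([84, 254, 6, 10, 45], [86.4, 257.7]), ([64, 256, 16, 51, 301], [69.8, 279.7]), ([428, 259, 13, 48, 231], [435.7, 284.1]), ([311, 294, 21, 32, 216], [317.1, 309.6]), ([365, 319, 9, 7, 36], [369.7, 323.1])]
```

View pics/c1.png

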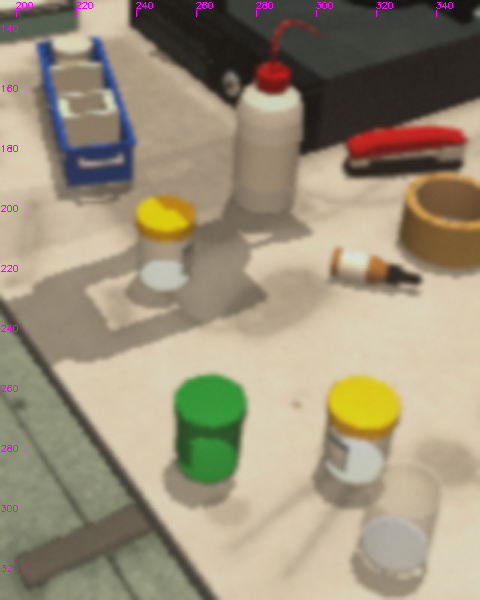

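View pics/c2.png

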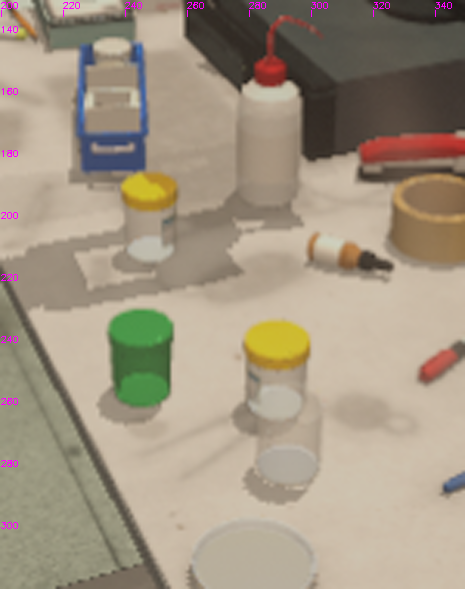

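```bash
python3 - <<'E'
from h import *
a=load("scene0");b=load("side0")
# cap top ellipse centres (read from crops) & whole cap blobs
lo,hi=(15,120,60),(36,255,255)
for f,bx in ((a,(230,185,270,215)),(a,(295,245,340,285)),(b,(230,175,270,205)),(b,(270,225,310,255))): print(blob(f,lo,hi,bx))
J=lambda pa,pb:print(tri([(a,*pa),(b,*pb)]).round(4))
# cap top centres
J((250.3,201.5),(248,190.5)); J((316,264.5),(289,240))
# bases centres
J((250,221.5),(248.3,210.7)); J((313.8,284),(289,258.7))
# beaker base, oil base, oil tip
J((326.5,311),(293,279.6))
print('oil base/tip'); J((306,217.5),(301.5,210)); J((334,223),(323.5,216.5))
for p in ((306,217.5),(334,223)): print(onz(a,*p,.0135).round(4))
for p in ((301.5,210),(323.5,216.5)): print(onz(b,*p,.0135).round(4))
# carrier top corners (near edge)
print('carrier')
for p in ((216,186),(239,177),(208,144),(228,142)): print(onz(a,*p,.054).round(4))
for n,p in(("wash body base",(283.5,198)),("wash cap",(286.5,155)),("tape",(0,0))): pass
J((283.5,197),(285.5,193)); J((285.5,153),(286.5,152))
print('nozzle tip');J((300.5,142),(302,142.5)); print('green', onz(a,265,283,0))
E
```

```text
[([240, 195, 20, 16, 271], [249.5, 202.5])]
[([304, 255, 25, 22, 422], [315.6, 265.4])]
[([239, 186, 18, 12, 185], [247.6, 191.4])]
[([279, 233, 21, 16, 277], [289.0, 240.9])]
[ 0.4958 -0.0827  0.0724]
[ 0.5076 -0.3541  0.0646]
[ 0.4963 -0.0811  0.0007]
[ 0.5053 -0.3599  0.0092]
[ 0.4848 -0.4304  0.0022]
oil base/tip
[ 0.6441 -0.1491  0.0063]
[ 0.6805 -0.2236  0.0205]
[ 0.6378 -0.1562  0.0135]
[ 0.6911 -0.215   0.0135]
[ 0.6386 -0.1598  0.0135]
[ 0.6827 -0.2174  0.0135]
carrier
[0.4611 0.0588 0.054 ]
[0.5455 0.07   0.054 ]
[0.5569 0.3203 0.054 ]
[0.6271 0.3001 0.054 ]
[ 0.6406 -0.0387  0.0107]
[ 0.6522 -0.0159  0.1472]
nozzle tip
[ 0.7062 -0.0139  0.1696]
green [ 0.41327979 -0.29433317  0.        ]
```

Candidates in the scene view: yellow caps at (250,202) and (316,265) are the two jars. The far-back yellow ones at (106,75) and (146,72) are scenery, and the green jar at (265,272) is a look-alike. The dropper bottle is at (320,219) with its base to the left, and the near wash bottle is at (284,175).

I'll move to get a wrist view of jars, bottle and carrier.

Emit:
move_arm:
  rows:
    - [-0.03,-0.03,-0.055,0,0,0]
    - [-0.06,-0.06,-0.11,0,0,0]
    - [-0.1,-0.1,-0.17,0,0,0]
    - [-0.1,-0.1,-0.17,0,0,0]
    - [-0.1,-0.1,-0.17,0,0,0]

```text
t: 0.78
tool_pos: [0.5494, -0.1717, 0.3377]
orientation: [-1.572, -0.001, -0.003]
ft_force: [0.3, 0.1, -0.4]
finger_gap: 0.095
```

```bash
python3 - <<'E'
from h import *
from rig import status
s=status.sense(); print(s["tool_pos"].round(4),s["orientation"].round(4),s["joint_pos"].round(3))
f=grab("wrist","w1"); cv2.imwrite("pics/w1.png",cv2.resize(f["pixels"][...,::-1],(800,600)))
print(blob(f,(15,120,60),(36,255,255),(0,0,512,384)))
E
```

```text
[ 0.5494 -0.1717  0.3377] [-1.5719e+00 -1.5000e-03 -3.2000e-03] [-0.396 -0.085  1.694 -0.     1.53  -0.393]
[([188, 65, 44, 46, 1586], [209.5, 87.2]), ([366, 118, 75, 67, 1811], [405.8, 151.4]), ([305, 135, 16, 15, 104], [312.2, 141.6]), ([319, 153, 17, 16, 96], [327.9, 160.8]), ([83, 253, 7, 11, 46], [86.0, 256.7]), ([64, 255, 16, 52, 278], [69.4, 282.8]), ([416, 254, 6, 10, 40], [418.6, 257.8]), ([420, 255, 21, 52, 357], [433.0, 283.7]), ([211, 257, 30, 9, 194], [225.1, 261.9]), ([425, 319, 87, 8, 373], [468.5, 323.0]), ([226, 325, 155, 3, 298], [300.0, 326.3]), ([402, 325, 17, 3, 21], [409.2, 326.0]), ([387, 326, 14, 2, 16], [393.1, 326.2])]
```

View pics/w1.png

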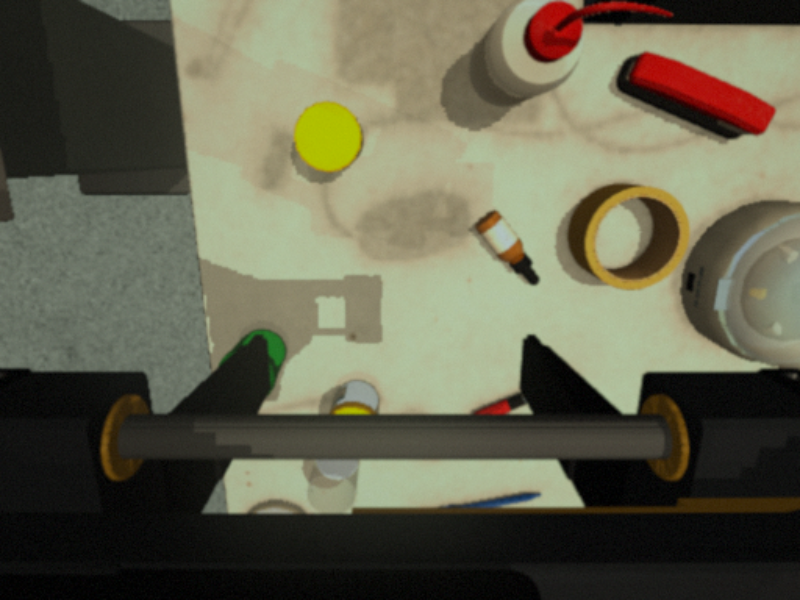

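```bash
python3 - <<'E'
from h import *
f=load("w1"); a=load("scene0");b=load("side0")
print("jar1",onz(f,209.5,87.2,.070).round(4),"tri",tri([(f,209.5,87.2),(a,249.5,201.8),(b,247.6,190.8)]).round(4))
crop(f,290,125,360,190,10,"oil")
w=load("wrist0"); crop(w,70,0,200,130,6,"car")
E
```

```text
jar1 [ 0.4954 -0.0826  0.07  ] tri [ 0.4947 -0.0821  0.0713]
```

View pics/oil.png

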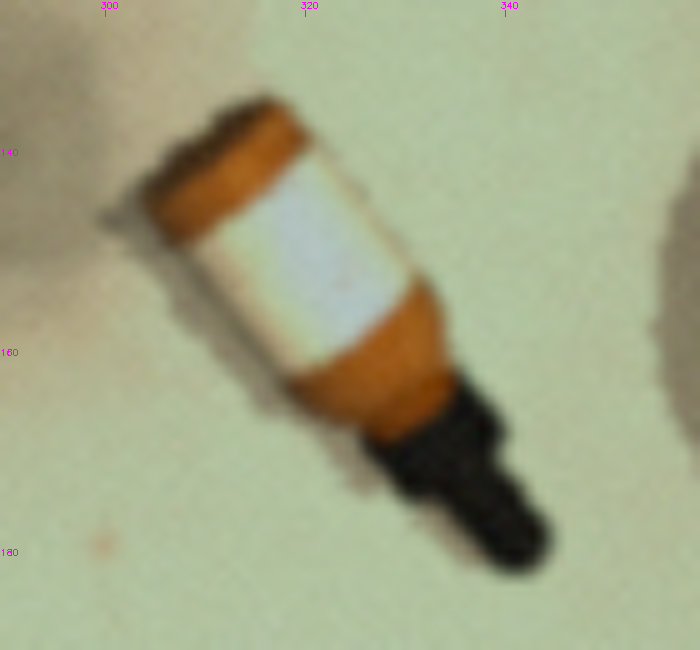

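View pics/car.png

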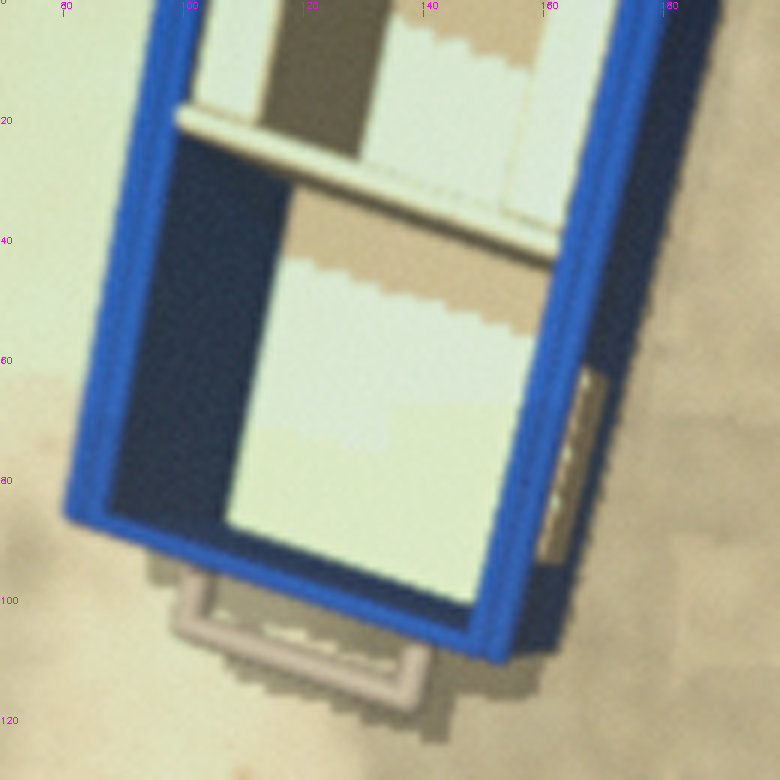

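```bash
python3 - <<'E'
from h import *
f=load("w1"); w=load("wrist0")
P=lambda u,v,z=.0135:onz(f,u,v,z)
base=P(311.5,139);sh=(P(333,153)+P(319,163.5))/2; neck=P(331.3,165.5); col=P(335.5,171.5); tip=P(342.5,180)
for n,q in(("sh",sh),("neck",neck),("col",col),("tip",tip)): print(n,q.round(4),np.linalg.norm(q-base).round(4))
print(base.round(4)); d=tip-base; print("dir",(d/np.linalg.norm(d)).round(3))
print("widths body",np.linalg.norm(P(333,153)-P(319,163.5)),np.linalg.norm(P(318.5,135)-P(304.5,146)),"collar",np.linalg.norm(P(339,165.5)-P(330,174.5)) )
Q=lambda u,v,z=.054:onz(w,u,v,z)
A,B=Q(80.5,86.5),Q(153.5,110); C=Q(95,0);D=Q(180,0)
print("near L,R",A.round(4),B.round(4),np.linalg.norm(A-B)); print("ang near",np.degrees(np.arctan2(*(B-A)[[1,0]])),"left side",np.degrees(np.arctan2(*(C-A)[[1,0]])),"right",np.degrees(np.arctan2(*(D-B)[[1,0]])))
L,R=Q(99,19.5),Q(162,40);print("div",np.degrees(np.arctan2(*(R-L)[[1,0]])),((L+R)/2).round(4))
E
```

```text
sh [ 0.6626 -0.1852  0.0135] 0.0378
neck [ 0.6715 -0.1965  0.0135] 0.0522
col [ 0.6787 -0.206   0.0135] 0.0641
tip [ 0.6906 -0.2197  0.0135] 0.0823
[ 0.6389 -0.1557  0.0135]
dir [ 0.628 -0.778  0.   ]
widths body 0.026177404579915298 0.026225571830737322 collar 0.01928347273884889
near L,R [0.4752 0.0872 0.054 ] [0.5472 0.064  0.054 ] 0.07569422589130365
ang near -17.86099603864461 left side 72.26812619084829 right 71.7300094316637
div -17.18589888623646 [0.5314 0.1393 0.054 ]
```

Emit:
move_arm:
  rows:
    - [-0.02,0.05,0.03,0,0.155,0]
    - [-0.04,0.1,0.06,0,0.311,0]
    - [-0.054,0.15,0.089,0,0.311,0]
    - [-0.0544,0.19,0.0892,0,0.311,0]
    - [-0.0544,0.225,0.0892,0,0.311,0]
    - [-0.0544,0.255,0.0892,0,0.311,0]
    - [-0.0544,0.2655,0.0892,0,0.311,0]
    - [-0.0544,0.2655,0.0892,0,0.311,0]
  grip: 1

```text
t: 1.82
tool_pos: [0.4947, -0.0804, 0.0697]
orientation: [-1.571, 0.003, -0.312]
ft_force: [0.8, -0.2, 0.0]
finger_gap: 0.0948
```

```bash
python3 - <<'E'
from h import *
from rig import status
s=status.sense(); print(s["tool_pos"].round(4),s["orientation"].round(4),s["joint_pos"].round(3))
f=grab("wrist","w2"); cv2.imwrite("pics/w2.png",cv2.resize(f["pixels"][...,::-1],(800,600)))
E
```

```text
[ 0.4947 -0.0804  0.0697] [-1.5707  0.0029 -0.3118] [-0.268 -0.035  2.114  0.     1.065  0.043]
```

View pics/w2.png

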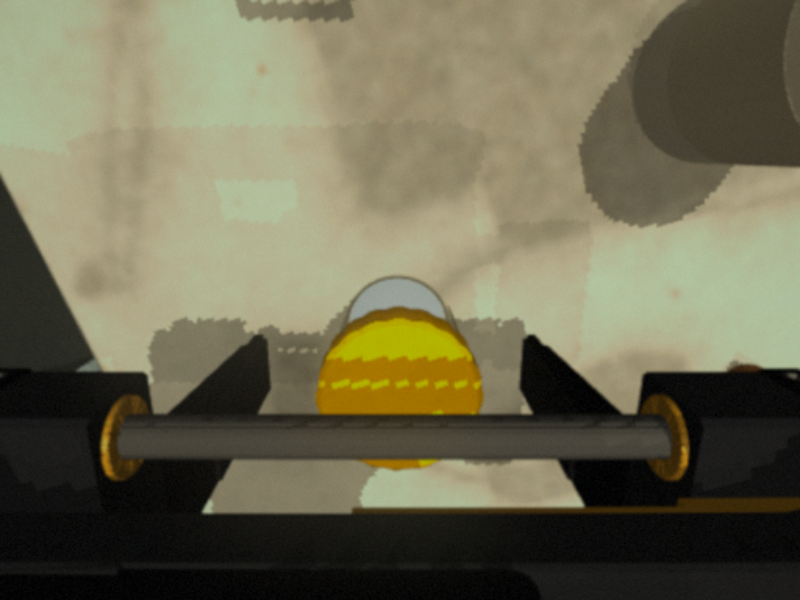

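```bash
python3 - <<'E'
from h import *
f=load("w2")
for z in (.068,.075):
  l,r=onz(f,318*.64,385*.64,z),onz(f,482*.64,385*.64,z); t,b=onz(f,400*.64,307*.64,z),onz(f,400*.64,470*.64,z)
  print(z,((l+r)/2).round(4),np.linalg.norm(l-r),((t+b)/2).round(4),np.linalg.norm(t-b))
E
```

```text
0.068 [ 0.4963 -0.081   0.068 ] 0.055305708945176266 [ 0.4955 -0.0837  0.068 ] 0.060787011724299754
0.075 [ 0.4973 -0.0776  0.075 ] 0.05272277763574563 [ 0.4965 -0.0802  0.075 ] 0.0579480882427283
```

Emit:
move_arm:
  rows:
    - [0.001,-0.0025,-0.001,0,0,0]
    - [0.001,-0.0025,-0.001,0,0,0]
    - [0.001,-0.0025,-0.001,0,0,0]
    - [0.001,-0.0025,-0.001,0,0,0]
  grip: 0.3
  newtons: 20

```text
t: 2.38
tool_pos: [0.4963, -0.0821, 0.0737]
orientation: [-1.571, -0.0, -0.312]
ft_force: [-0.2, 0.3, 0.4]
finger_gap: 0.0609
```

Emit:
move_arm:
  rows:
    - [0,0,0,0,0,0]
    - [0,0,0,0,0,0]
    - [0,0,0,0,0,0]
  grip: 0.3
  newtons: 20

```text
t: 2.75
tool_pos: [0.4962, -0.0821, 0.0737]
orientation: [-1.571, 0.0, -0.312]
ft_force: [-0.1, 0.4, 0.2]
finger_gap: 0.0538
```

Emit:
move_arm:
  rows:
    - [0,-0.02,0,0,0,0]
    - [0,-0.05,0,0,0,0]
    - [-0.005,-0.09,0.02,0,0,0]
    - [-0.02,-0.12,0.05,0,0,0]
    - [-0.0344,-0.13,0.09,0,0,0]
    - [-0.0344,-0.13,0.12,0,0,0]
    - [-0.0344,-0.13,0.12,0,0,0]

```text
t: 3.62
tool_pos: [0.5004, 0.044, 0.2037]
orientation: [-1.571, 0.0, -0.309]
ft_force: [-0.9, -0.7, -1.0]
finger_gap: 0.0537
```

```bash
python3 - <<'E'
from h import *
from rig import status
s=status.sense(); print(s["tool_pos"].round(4),s["orientation"].round(4),s["joint_pos"].round(3),s["finger_gap"])
f=grab("wrist","w3"); cv2.imwrite("pics/w3.png",cv2.resize(f["pixels"][...,::-1],(800,600)))
f=grab("side","s3"); crop(f,180,80,380,270,3,"s3")
E
```

```text
[0.5004 0.044  0.2037] [-1.5706e+00  3.0000e-04 -3.0920e-01] [-0.019 -0.186  2.009  0.     1.319  0.29 ] 0.0537007948971626
```

View pics/w3.png

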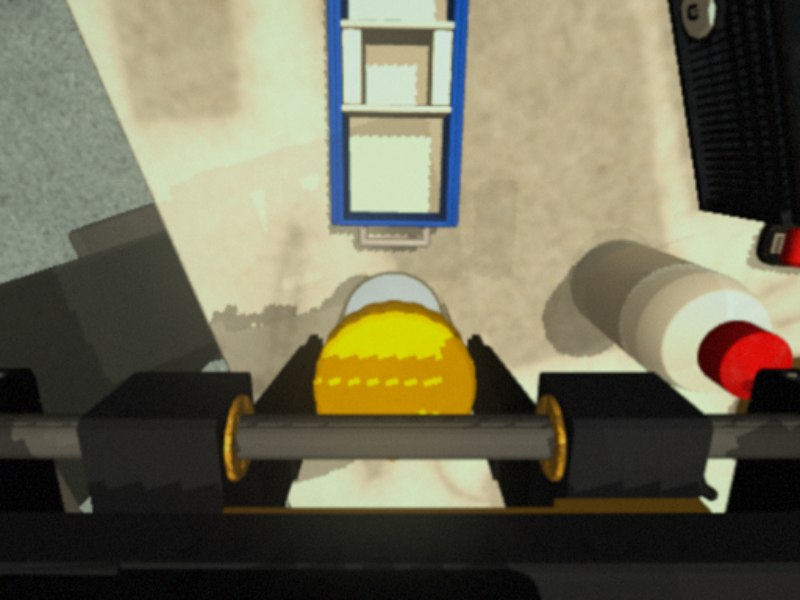

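View pics/s3.png

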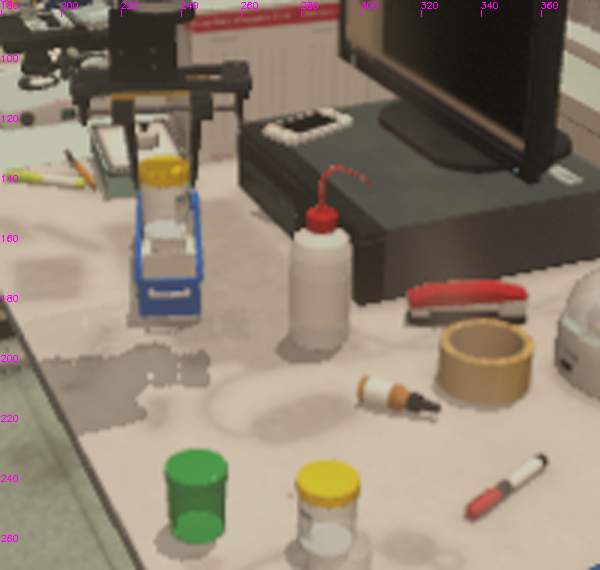

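```bash
python3 - <<'E'
from h import *
f=load("w3"); crop(f,200,0,305,160,5.5,"car3")
E
```

```text
(no output)
```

View pics/car3.png

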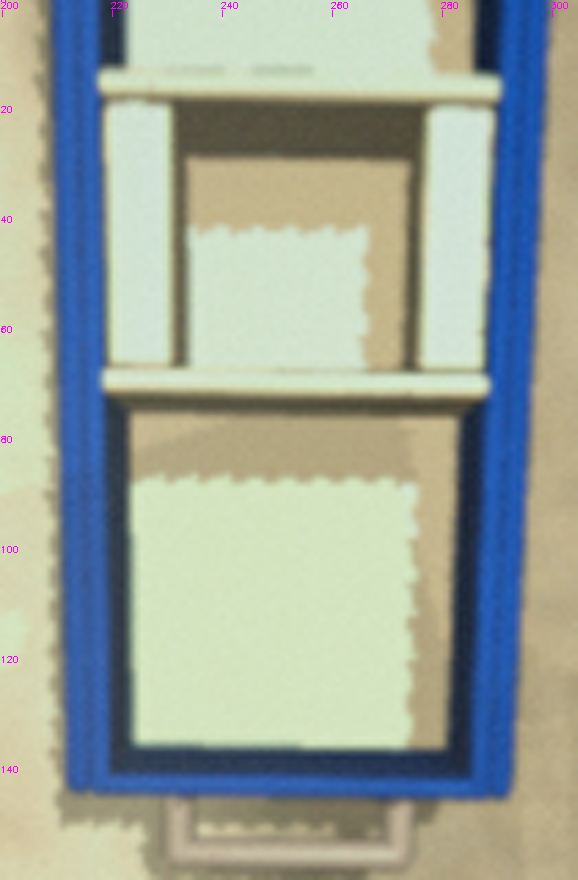

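```bash
python3 - <<'E'
from h import *
f=load("w3"); Q=lambda u,v:onz(f,u,v,.054)
L,R=Q(219.5,140),Q(285.5,140); print("near inner w",np.linalg.norm(L-R)); n=(L+R)/2
e=Q(252.6,144.4); L,R=Q(218.6,69),Q(288.2,69);print("w",np.linalg.norm(L-R)); d1=(L+R)/2; d2=Q((218+290.5)/2,15)
print(n.round(4),e.round(4),d1.round(4),d2.round(4))
for a,b in((n,d1),(e,d1),(d1,d2),(n,d2)): print(np.linalg.norm(b-a).round(4),np.degrees(np.arctan2(b[0]-a[0],b[1]-a[1])).round(2))
yd=(d2-n)[:2]/np.linalg.norm((d2-n)[:2]); print(yd)
for p,y in((n,-.119),(e,-.123),(d1,-.055),(d2,-.011)): print("origin",(p[:2]-y*yd).round(4))
# jar cap centre in hand
for z in (.199,): 
  l,r=onz(f,315*.64,385*.64,z),onz(f,475*.64,385*.64,z); print(((l+r)/2).round(4),np.linalg.norm(l-r))
s=load("s3")
for v in (240,): 
  pass
E
```

```text
near inner w 0.06275278306494304
w 0.06243488197482531
[0.5118 0.0794 0.054 ] [0.5106 0.0754 0.054 ] [0.5318 0.1397 0.054 ] [0.5458 0.1812 0.054 ]
0.0636 18.4
0.0677 18.28
0.0438 18.58
0.1074 18.48
[0.31691521 0.94845387]
origin [0.5495 0.1923]
origin [0.5496 0.192 ]
origin [0.5493 0.1919]
origin [0.5493 0.1916]
[0.5    0.0425 0.199 ] 0.05500433333868436
```

Emit:
move_arm:
  rows:
    - [0.0005,0,0.05,0,0.01,0]
    - [0.001,0,0.1,0,0.01,0]
    - [0.0018,0,0.15,0,0.01,0]
    - [0.0018,0.02,0.175,0,0.01,0]
    - [0.0018,0.05,0.1781,0,0.01,0]
    - [0.0018,0.069,0.1781,0,0.01,0]
    - [0.0018,0.069,0.1781,0,0.01,0]
    - [0.0018,0.069,0.1781,0,0.01,0]

```text
t: 4.72
tool_pos: [0.5569, 0.2108, 0.1351]
orientation: [-1.571, -0.0, -0.323]
ft_force: [0.0, -0.4, -1.0]
finger_gap: 0.0539
```

```bash
python3 - <<'E'
from h import *
from rig import status
s=status.sense(); print(s["tool_pos"].round(4),s["orientation"].round(4),s["joint_pos"].round(3),s["finger_gap"])
f=grab("side","s4"); crop(f,190,80,290,200,5.5,"s4")
E
```

```text
[0.5569 0.2108 0.1351] [-1.5706e+00 -2.0000e-04 -3.2270e-01] [0.272 0.089 1.865 0.    1.187 0.594] 0.05394186549842834
```

View pics/s4.png

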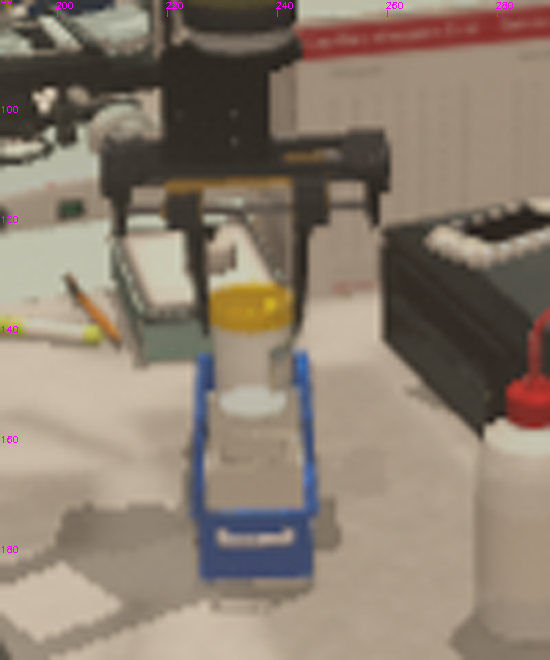

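Emit:
move_arm:
  rows:
    - [-0.001,0,0.003,0,0,0]
    - [-0.001,0.01,0.003,0,0,0]
    - [-0.001,0.02,0.003,0,0,0]
    - [-0.001,0.03,0.003,0,0,0]
    - [-0.001,0.038,0.003,0,0,0]
    - [-0.001,0.043,0.003,0,0,0]
    - [-0.001,0.046,0.003,0,0,0]
    - [-0.001,0.048,0.003,0,0,0]
    - [-0.001,0.0495,0.003,0,0,0]
    - [-0.001,0.0505,0.003,0,0,0]

```text
t: 6.02
tool_pos: [0.5573, 0.2143, 0.0853]
orientation: [-1.57, -0.001, -0.322]
ft_force: [-0.6, 0.0, 0.3]
finger_gap: 0.0536
```

Emit:
move_arm:
  rows:
    - [0,0.001,0,0,0,0]
    - [0,0.0018,0,0,0,0]
    - [0,0.0026,0,0,0,0]
    - [0,0.0032,0,0,0,0]
    - [0,0.0032,0,0,0,0]

```text
t: 6.65
tool_pos: [0.5573, 0.2143, 0.082]
orientation: [-1.57, -0.001, -0.322]
ft_force: [-0.7, 0.8, -1.6]
finger_gap: 0.0536
```

Emit:
move_arm:
  rows:
    - [0,0.0008,0,0,0,0]
    - [0,0.0015,0,0,0,0]
    - [0,0.0015,0,0,0,0]

```text
t: 7.02
tool_pos: [0.5576, 0.2145, 0.0816]
orientation: [-1.569, -0.001, -0.322]
ft_force: [-2.6, -0.5, 3.7]
finger_gap: 0.0536
```

Emit:
move_arm:
  rows:
    - [0,0.0004,0,0,0,0]
    - [0,0.0,0,0,0,0]
    - [0,0,0,0,0,0]
    - [0,0,0,0,0,0]
  grip: 0.85

```text
t: 7.52
tool_pos: [0.5575, 0.2144, 0.0814]
orientation: [-1.57, -0.001, -0.322]
ft_force: [-0.1, -0.5, 0.7]
finger_gap: 0.0805
```

Emit:
move_arm:
  rows:
    - [0,-0.02,0,0,0,0]
    - [0,-0.06,0,0,0,0]
    - [0,-0.1,-0.01,0,0,0]
    - [0,-0.1,-0.03,0,0,0]
    - [0,-0.1,-0.05,0,0,0]
  grip: 1

```text
t: 8.15
tool_pos: [0.541, 0.166, 0.1818]
orientation: [-1.569, -0.002, -0.322]
ft_force: [-1.0, 0.1, -0.2]
finger_gap: 0.0947
```

```bash
python3 - <<'E'
from h import *
from rig import status
s=status.sense(); print(s["tool_pos"].round(4),s["orientation"].round(4),s["joint_pos"].round(3),s["finger_gap"])
f=grab("wrist","w5"); cv2.imwrite("pics/w5.png",cv2.resize(f["pixels"][...,::-1],(800,600)))
E
```

```text
[0.541  0.166  0.1818] [-1.5695 -0.0016 -0.3222] [ 0.203 -0.021  1.895  0.     1.265  0.525] 0.09473843966438264
```

View pics/w5.png

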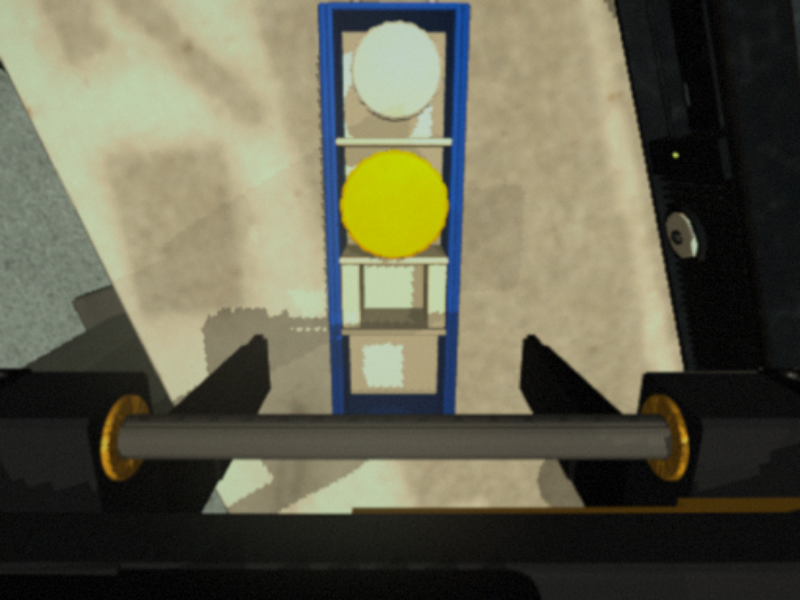

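Emit:
move_arm:
  rows:
    - [0,-0.03,-0.05,0,0,0]
    - [0.01,-0.04,-0.11,0,0,0]
    - [0.02,-0.04,-0.17,0,0,0]
    - [0.035,-0.04,-0.23,0,0,0]
    - [0.055,-0.04,-0.285,0,0,0]
    - [0.075,-0.04,-0.34,0,0,0]
    - [0.095,-0.04,-0.395,0,0,0]
    - [0.115,-0.03,-0.45,0,0,0]
    - [0.133,0,-0.505,0,0,0]
    - [0.1333,0.01,-0.507,0,0,0]

```text
t: 9.45
tool_pos: [0.5026, -0.3611, 0.1669]
orientation: [-1.57, 0.006, -0.328]
ft_force: [-0.3, 0.7, -0.2]
finger_gap: 0.0952
```

Emit:
move_arm:
  rows:
    - [0,0,0,0,0,0]
    - [0,0,0,0,0,0]

```text
t: 9.7
tool_pos: [0.5024, -0.3599, 0.1666]
orientation: [-1.569, 0.007, -0.327]
ft_force: [0.3, 0.1, 0.6]
finger_gap: 0.0952
```

```bash
python3 - <<'E'
from h import *
from rig import status
s=status.sense(); print(s["tool_pos"].round(4),s["orientation"].round(4),s["joint_pos"].round(3),s["finger_gap"])
f=grab("wrist","w6"); cv2.imwrite("pics/w6.png",cv2.resize(f["pixels"][...,::-1],(800,600)))
E
```

```text
[ 0.5024 -0.3599  0.1666] [-1.5695  0.007  -0.3273] [-7.080e-01  1.110e-01  1.785e+00 -1.000e-03  1.253e+00 -3.800e-01] 0.0951640657278055
```

View pics/w6.png

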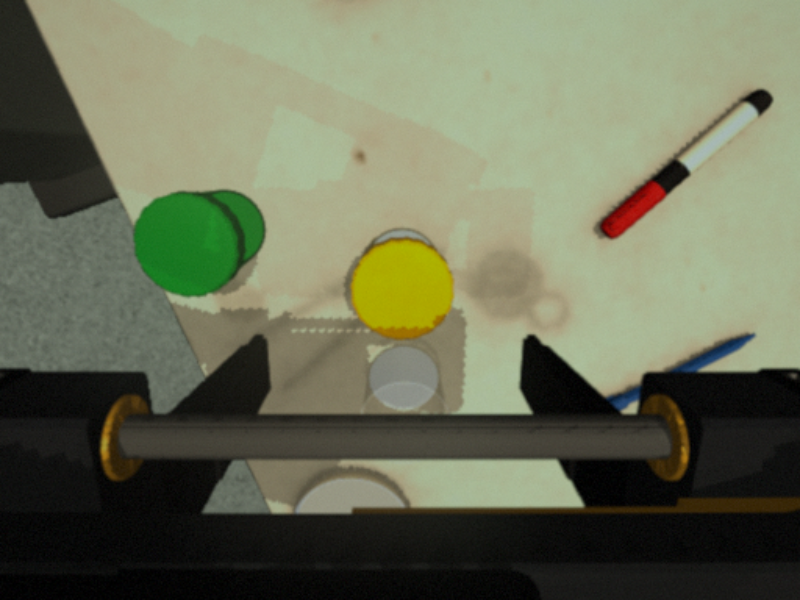

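```bash
python3 - <<'E'
from h import *
from scipy.spatial.transform import Rotation as R
f=load("w6"); b=blob(f,(18,120,60),(36,255,255),(200,130,320,225),300);print(b)
x,y,w,h=b[0][0][:4]; a=load("scene0");sd=load("side0")
for z in(.068,.075):
  p=onz(f,x+w/2,y+h/2-1,z); print(z,p.round(4),np.linalg.norm(onz(f,x,y+h/2,z)-onz(f,x+w,y+h/2,z)))
print("tri",tri([(f,x+w/2,y+h/2-1),(a,316,264.5),(sd,289,240)]).round(4))
print("beaker base",onz(f,403*.64,378*.64,.002).round(4))
T=R.from_euler("xyz",[-1.5695,.007,-.3273]).as_matrix()
p=onz(f,x+w/2,y+h/2-1,.068); p[2]=.0745
print("shift tool",(T.T@(p-np.array([.5024,-.3599,.1666]))).round(4))
E
```

```text
[([224, 152, 67, 66, 3458], [256.9, 184.4])]
0.068 [ 0.5083 -0.3536  0.068 ] 0.05488172214420564
0.075 [ 0.5088 -0.3518  0.075 ] 0.05332511202800982
tri [ 0.5077 -0.3543  0.0647]
beaker base [ 0.4829 -0.4332  0.002 ]
shift tool [0.0042 0.0921 0.0077]
```

Emit:
move_arm:
  rows:
    - [0.0042,0.0,0.0077,0,0,0]
    - [0.0042,0.03,0.0077,0,0,0]
    - [0.0042,0.06,0.0077,0,0,0]
    - [0.0042,0.085,0.0077,0,0,0]
    - [0.0042,0.0921,0.0077,0,0,0]
    - [0.0042,0.0921,0.0077,0,0,0]
  grip: 1

```text
t: 10.5
tool_pos: [0.5095, -0.3534, 0.0759]
orientation: [-1.57, 0.005, -0.326]
ft_force: [-0.5, 0.1, 1.0]
finger_gap: 0.0951
```

```bash
python3 - <<'E'
from h import *
from rig import status
s=status.sense(); print(s["tool_pos"].round(4),s["orientation"].round(4))
f=grab("wrist","w7"); cv2.imwrite("pics/w7.png",cv2.resize(f["pixels"][...,::-1],(800,600)))
E
```

```text
[ 0.5095 -0.3534  0.0759] [-1.5702  0.005  -0.326 ]
```

View pics/w7.png

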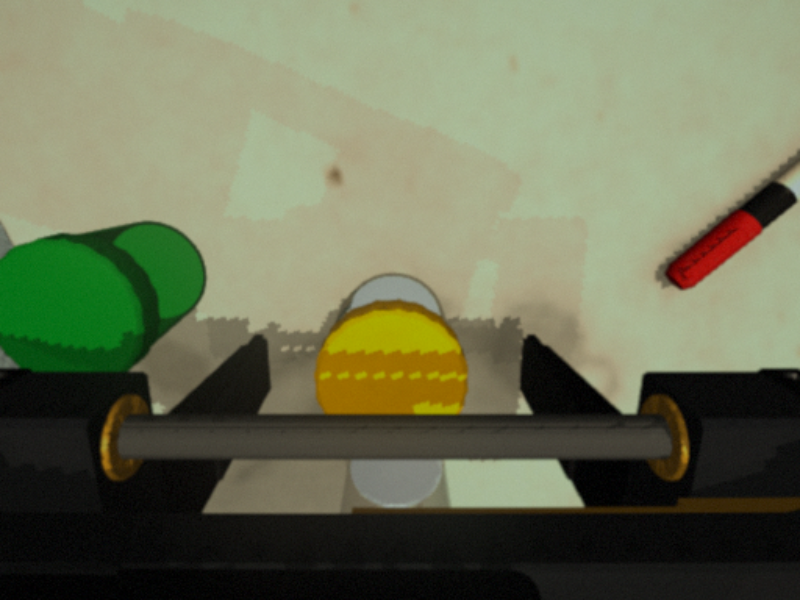

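Emit:
move_arm:
  rows:
    - [-0.0015,0.003,0,0,0,0]
    - [-0.0015,0.003,0,0,0,0]
    - [-0.0015,0.003,0,0,0,0]
    - [-0.0015,0.003,0,0,0,0]
    - [-0.0015,0.003,0,0,0,0]
    - [-0.0015,0.003,0,0,0,0]
    - [-0.0015,0.003,0,0,0,0]
    - [-0.0015,0.003,0,0,0,0]
  grip: 0.3
  newtons: 20

```text
t: 11.55
tool_pos: [0.5083, -0.3535, 0.0737]
orientation: [-1.571, 0.004, -0.326]
ft_force: [-0.1, 0.2, 0.7]
finger_gap: 0.0531
```

Emit:
move_arm:
  rows:
    - [0,-0.02,0,0,0,0]
    - [0,-0.06,0,0,0,0]
    - [-0.02,-0.11,0.02,0,0,0]
    - [-0.06,-0.145,0.06,0,0,0]
    - [-0.09,-0.145,0.11,0,0,0]
    - [-0.115,-0.145,0.165,0,-0.006,0]
    - [-0.13,-0.145,0.225,0,-0.006,0]
    - [-0.135,-0.145,0.285,0,-0.006,0]
    - [-0.135,-0.145,0.345,0,-0.006,0]
    - [-0.1353,-0.145,0.4,0,-0.006,0]

```text
t: 12.8
tool_pos: [0.5093, 0.0708, 0.2209]
orientation: [-1.57, 0.001, -0.32]
ft_force: [0.6, 0.3, -0.9]
finger_gap: 0.0531
```

```bash
cat > to.py <<'E'
import sys
from h import *
from rig import status
from scipy.spatial.transform import Rotation as R
s=status.sense(); p=s["tool_pos"]; T=R.from_euler("xyz",s["orientation"]).as_matrix()
print(p.round(4),s["orientation"].round(4),s["joint_pos"].round(3),s["finger_gap"].round(4),s["ft_force"].round(1),"t",s["t"])
if len(sys.argv)>3: print("shift",(T.T@(np.array([float(v) for v in sys.argv[1:4]])-p)).round(4))
E
python3 to.py .5217 .1085 .135
```

```text
Traceback (most recent call last):
  File "to.py", line 6, in <module>
    print(p.round(4),s["orientation"].round(4),s["joint_pos"].round(3),s["finger_gap"].round(4),s["ft_force"].round(1),"t",s["t"])
                                                                       ^^^^^^^^^^^^^^^^^^^^^
AttributeError: 'float' object has no attribute 'round'
```

```bash
sed -i 's/s\["finger_gap"\].round(4)/s["finger_gap"]/' to.py
python3 to.py .5217 .1085 .135; python3 - <<'E'
from h import *
f=grab("wrist","w8"); cv2.imwrite("pics/w8.png",cv2.resize(f["pixels"][...,::-1],(800,600)))
E
```

```text
[0.5093 0.0708 0.2209] [-1.5699e+00  1.5000e-03 -3.1960e-01] [ 3.300e-02 -1.700e-01  1.966e+00  1.000e-03  1.347e+00  3.520e-01] 0.05312316287870898 [ 0.6  0.3 -0.9] t 12.8
shift [0.     0.0859 0.0396]
```

View pics/w8.png

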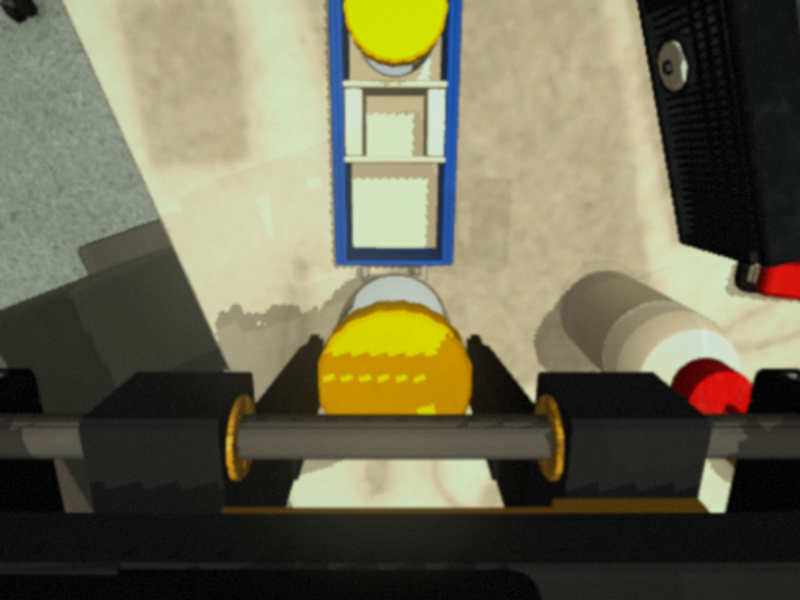

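```bash
python3 - <<'E'
from h import *
from scipy.spatial.transform import Rotation as R
f=load("w8");T=R.from_euler("xyz",[-1.57,.0015,-.3196]).as_matrix();p=np.array([.5093,.0708,.2209])
for zt in (.2155,.2015):
  q=onz(f,395*.64,302*.64,zt); print(zt,"z-edge tool",(T.T@(q-p)).round(4))
l,r=onz(f,319*.64,375*.64,.2155),onz(f,472*.64,375*.64,.2155); print((T.T@((l+r)/2-p)).round(4),np.linalg.norm(l-r))
E
```

```text
0.2155 z-edge tool [0.0001 0.0054 0.028 ]
0.2015 z-edge tool [0.0002 0.0194 0.0238]
[0.0003 0.0054 0.0019] 0.052536085666808015
```

Emit:
move_arm:
  rows:
    - [0,0,0.02,0,0,0]
    - [0,0.01,0.0395,0,0,0]
    - [0,0.05,0.0395,0,0,0]
    - [0,0.08,0.0395,0,0,0]
    - [0,0.0859,0.0395,0,0,0]
    - [0,0.0859,0.0395,0,0,0]
    - [0,0.0859,0.0395,0,0,0]

```text
t: 13.72
tool_pos: [0.5239, 0.114, 0.1371]
orientation: [-1.563, -0.001, -0.316]
ft_force: [-0.6, -0.0, -1.9]
finger_gap: 0.053
```

```bash
python3 to.py .5217 .1085 .085; python3 - <<'E'
from h import *
f=grab("side","s9"); crop(f,190,80,290,200,5,"s9")
E
```

```text
[0.5239 0.114  0.1371] [-1.5633e+00 -8.0000e-04 -3.1630e-01] [ 0.111 -0.046  1.999  0.007  1.185  0.425] 0.053028569917777185 [-0.6 -0.  -1.9] t 13.725
shift [-0.0004  0.0521 -0.0063]
```

View pics/s9.png

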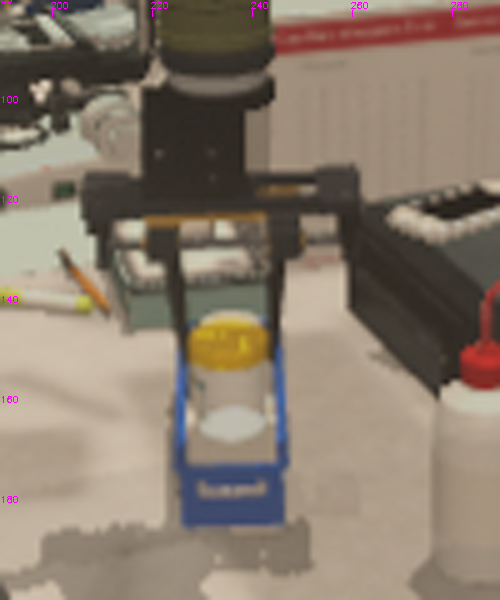

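Emit:
move_arm:
  rows:
    - [-0.0004,0.002,-0.006,-0.0077,0,0]
    - [-0.0004,0.002,-0.006,-0.0077,0,0]
    - [-0.0004,0.002,-0.006,-0.0077,0,0]

```text
t: 14.15
tool_pos: [0.5217, 0.1084, 0.1353]
orientation: [-1.571, -0.001, -0.316]
ft_force: [0.5, -0.4, -0.5]
finger_gap: 0.0533
```

```bash
python3 to.py .5217 .1085 .085
```

```text
[0.5217 0.1084 0.1353] [-1.5708e+00 -1.0000e-03 -3.1640e-01] [ 0.104 -0.049  2.005 -0.     1.185  0.421] 0.05331850750464885 [ 0.5 -0.4 -0.5] t 14.15
shift [-0.0001  0.0503  0.0001]
```

Emit:
move_arm:
  rows:
    - [0,0.01,0,0,0,0]
    - [0,0.02,0,0,0,0]
    - [0,0.03,0,0,0,0]
    - [0,0.038,0,0,0,0]
    - [0,0.043,0,0,0,0]
    - [0,0.0465,0,0,0,0]
    - [0,0.049,0,0,0,0]
    - [0,0.0505,0,0,0,0]
    - [0,0.0515,0,0,0,0]
    - [0,0.0522,0,0,0,0]

```text
t: 15.4
tool_pos: [0.5218, 0.1084, 0.0832]
orientation: [-1.571, -0.001, -0.316]
ft_force: [0.6, 0.1, -1.0]
finger_gap: 0.0529
```

Emit:
move_arm:
  rows:
    - [0,0.0007,0,0,0,0]
    - [0,0.0013,0,0,0,0]
    - [0,0.0019,0,0,0,0]
    - [0,0.0019,0,0,0,0]

```text
t: 15.9
tool_pos: [0.5221, 0.1086, 0.0818]
orientation: [-1.57, -0.001, -0.317]
ft_force: [-0.6, -0.1, 2.9]
finger_gap: 0.0533
```

Contact at the expected height (TCP z 0.0818, force up 2.9 N); releasing.

Emit:
move_arm:
  rows:
    - [0,0,0,0,0,0]
    - [0,0,0,0,0,0]
    - [0,0,0,0,0,0]
    - [0,0,0,0,0,0]
  grip: 0.85

```text
t: 16.4
tool_pos: [0.522, 0.1086, 0.0817]
orientation: [-1.57, -0.001, -0.317]
ft_force: [0.8, 0.5, 0.2]
finger_gap: 0.08
```

Emit:
move_arm:
  rows:
    - [0,-0.02,0,0,0,0]
    - [0,-0.06,0,0,0,0]
    - [0,-0.1,-0.01,0,0,0]
    - [0,-0.13,-0.05,0,0,0]
    - [0,-0.13,-0.1,0,0,0]
  grip: 1

```text
t: 17.02
tool_pos: [0.4923, 0.0128, 0.2154]
orientation: [-1.569, -0.008, -0.315]
ft_force: [0.4, -0.5, -1.0]
finger_gap: 0.0951
```

```bash
python3 to.py .68 -.30 .30; python3 - <<'E'
from h import *
f=grab("wrist","w10"); cv2.imwrite("pics/w10.png",cv2.resize(f["pixels"][...,::-1],(800,600)))
f=grab("scene","sc10"); crop(f,190,120,390,330,2.8,"sc10")
E
```

```text
[0.4923 0.0128 0.2154] [-1.5689 -0.0082 -0.3145] [-0.083 -0.225  2.021  0.     1.337  0.232] 0.09511501417944895 [ 0.4 -0.5 -1. ] t 17.025
shift [ 0.276  -0.0828 -0.2393]
```

View pics/w10.png

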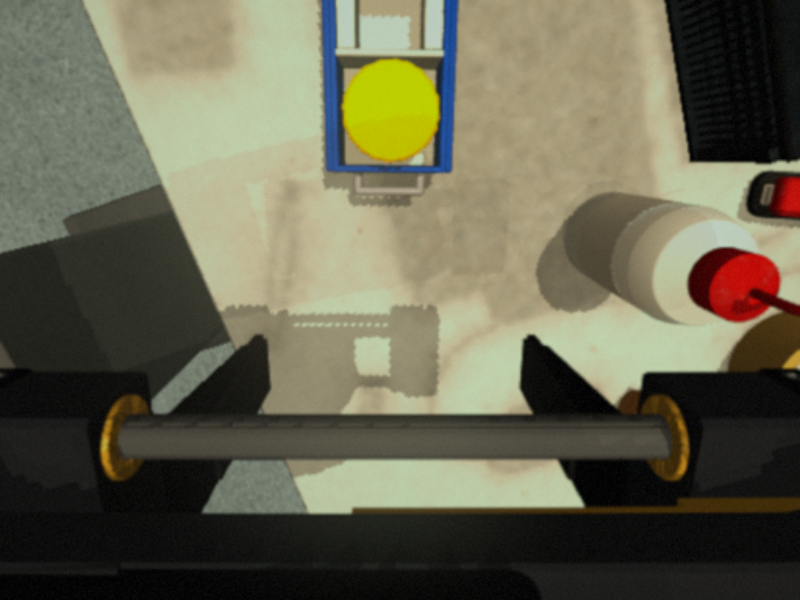

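View pics/sc10.png

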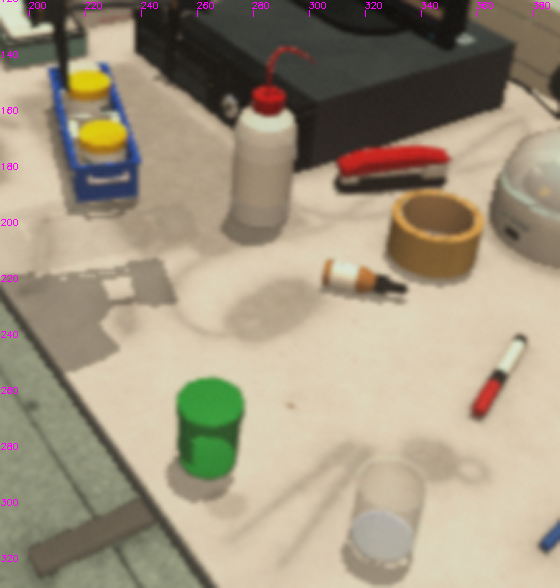

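```bash
cat > kin.py <<'E'
import numpy as np
from scipy.spatial.transform import Rotation as R
from scipy.optimize import least_squares
S=[([-.0826,.1245,1.6517,0,1.3675,-.0826],(.6494,0,.2354)),([-.396,-.085,1.694,0,1.53,-.393],(.5494,-.1717,.3377)),([-.268,-.035,2.114,0,1.065,.043],(.4947,-.0804,.0697)),([-.019,-.186,2.009,0,1.319,.29],(.5004,.044,.2037)),([.272,.089,1.865,0,1.187,.594],(.5569,.2108,.1351)),([-.708,.111,1.785,0,1.253,-.38],(.5024,-.3599,.1666)),([.033,-.17,1.966,0,1.347,.352],(.5093,.0708,.2209)),([.104,-.049,2.005,0,1.185,.421],(.5217,.1084,.1353)),([-.083,-.225,2.021,0,1.337,.232],(.4923,.0128,.2154))]
A=[];b=[]
for q,p in S:
    s,c=np.sin,np.cos; r=c(q[0])*p[0]+s(q[0])*p[1]; l=-s(q[0])*p[0]+c(q[0])*p[1]; q23=q[1]+q[2]
    A+=[[1,s(q[1]),s(q23),c(q23),0,0],[0,c(q[1]),c(q23),-s(q23),1,0],[0,0,0,0,0,1]]; b+=[r,p[2],l]
A=np.array(A);b=np.array(b);P,_,rk,sv=np.linalg.lstsq(A,b,rcond=None)
if __name__=="__main__": print("a,L1,L2,e,H,d",P.round(4),"res",abs(A@P-b).max())
Y=lambda t:R.from_euler("y",t);Z=lambda t:R.from_euler("z",t)
q=S[0][0]; R0=Z(q[0])*Y(q[1]+q[2])*Z(q[3])*Y(q[4])*Z(q[5])
C=R0.inv()*R.from_euler("xyz",[-np.pi/2,0,0])
def ori(q): return Z(q[0])*Y(q[1]+q[2])*Z(q[3])*Y(q[4])*Z(q[5])*C
def fk(q,L3):
    a,L1,L2,e,H,d=P; q23=q[1]+q[2]; r=a+L1*np.sin(q[1])+L2*np.sin(q23)+e*np.cos(q23); z=H+L3+L1*np.cos(q[1])+L2*np.cos(q23)-e*np.sin(q23)
    o=ori(q); return Z(q[0]).apply([r,d,z])+o.apply([0,L3,0]),o
def ik(p,o,q0,L3):
    f=lambda q:np.r_[(fk(q,L3)[0]-p)*10,(o.inv()*fk(q,L3)[1]).as_rotvec()]
    return least_squares(f,q0)
E
python3 kin.py; python3 - <<'E'
from kin import *
c=np.array([.63,-.776,0]);up=np.array([0,0,1.])
def pose(sign,tilt): # tilt: angle from down toward c
    y=-up*np.cos(tilt)+c*np.sin(tilt); x=np.array([.776,.63,0])*sign; z=np.cross(x,y); return R.from_matrix(np.c_[x,y,z])
for L3 in (.25,.32):
  for sign in (1,-1):
    q=np.array([-.3,.2,1.7,0,1.25,-.9 if sign>0 else 2.2])
    for t in range(-25,70,10):
      p=np.array([.66,-.19,.15]); s=ik(p,pose(sign,np.radians(t)),q,L3); q=s.x
      if t in(-25,5,35,55,65): print(L3,sign,t,q.round(2),s.cost.round(6))
E
```

```text
a,L1,L2,e,H,d [ 3.000e-04  4.473e-01  6.130e-01  4.410e-02 -4.030e-02  5.360e-02] res 0.0013892398142070217
0.25 1 -25 [-0.43  0.47  1.41  0.19  1.65 -1.13] 0.0
0.25 1 5 [-0.34  0.23  1.68 -0.05  1.16 -1.  ] 0.0
0.25 1 35 [-0.23  0.08  1.93 -0.57  0.71 -0.55] 0.0
0.25 1 55 [-0.16  0.07  2.06 -1.28  0.61  0.13] 0.0
0.25 1 65 [-0.13  0.1   2.1  -1.65  0.68  0.48] 0.0
0.25 -1 -25 [-0.43  0.47  1.41  0.19  1.65  2.01] 0.0
0.25 -1 5 [-0.34  0.23  1.68 -0.05  1.16  2.14] 0.0
0.25 -1 35 [-0.23  0.08  1.93 -0.57  0.71  2.59] 0.0
0.25 -1 55 [-0.16  0.07  2.06 -1.28  0.6   3.27] 0.0
0.25 -1 65 [-0.13  0.1   2.1  -1.65  0.67  3.63] 0.0
0.32 1 -25 [-0.44  0.53  1.34  0.18  1.67 -1.15] 0.0
0.32 1 5 [-0.34  0.22  1.69 -0.05  1.16 -1.  ] 0.0
0.32 1 35 [-0.19  0.03  2.   -0.61  0.71 -0.48] 0.0
0.32 1 55 [-0.08  0.04  2.15 -1.34  0.65  0.26] 0.0
0.32 1 65 [-0.04  0.1   2.19 -1.69  0.76  0.61] 0.0
0.32 -1 -25 [-0.44  0.53  1.34  0.19  1.66  2.  ] 0.0
0.32 -1 5 [-0.34  0.22  1.69 -0.05  1.15  2.14] 0.0
0.32 -1 35 [-0.19  0.03  2.   -0.6   0.71  2.66] 0.0
0.32 -1 55 [-0.08  0.04  2.15 -1.35  0.65  3.4 ] 0.0
0.32 -1 65 [-0.04  0.1   2.19 -1.69  0.75  3.75] 0.0
```

```bash
python3 - <<'E'
from kin import *
up=np.array([0,0,1.])
def pose(h,tilt): # heading of c, z_tool=+c at vertical
    c=np.array([np.cos(h),np.sin(h),0]); y=-up*np.cos(tilt)+c*np.sin(tilt); x=np.cross(up,c)*1.; x=np.array([np.sin(h),-np.cos(h),0]); z=np.cross(x,y); return R.from_matrix(np.c_[x,y,z])
print(pose(np.radians(-51),0).as_euler("xyz"))
for L3 in (.25,.32):
  q=np.array([-.4,.4,1.5,0.2,1.6,2.0]); s=ik(np.array([.66,-.18,.03]),pose(np.radians(-51),np.radians(-25)),q,L3);print(L3,"pick",s.x.round(2),s.cost.round(5)); q0=s.x
  for hd in (10,25,40):
    q=q0.copy()
    for k in range(0,11): 
      s=ik(np.array([.62,-.19,.15]),pose(np.radians(-51+(hd+51)*k/10),np.radians(-25)),q,L3);q=s.x
    print(" yawed",q.round(2),s.cost.round(5))
    for k in range(0,19):
      s=ik(np.array([.62,-.19,.15-.11*k/18]),pose(np.radians(hd),np.radians(-25+5*k)),q,L3);q=s.x
      if k in (8,13,18): print("   ",hd,-25+5*k,q.round(2),s.cost.round(5))
E
```

```text
[-1.57079633  0.         -2.46091425]
0.25 pick [-0.42  0.59  1.47  0.2   1.48  1.99] 0.0
 yawed [-0.3   0.41  1.5  -0.19  1.63  1.12] 0.0
    10 15 [-0.44  0.13  1.9   0.19  0.91  0.86] 0.0
    10 40 [-0.55  0.08  2.11  0.9   0.58  0.17] 0.0
    10 65 [-0.64  0.22  2.23  1.88  0.77 -0.83] 0.0
 yawed [-0.27  0.38  1.53 -0.28  1.57  0.91] 0.0
    25 15 [-0.46  0.15  1.87  0.25  0.97  0.55] 0.0
    25 40 [-0.6   0.14  2.05  0.9   0.78 -0.07] 0.0
    25 65 [-0.71  0.3   2.13  1.57  0.97 -0.76] 0.0
 yawed [-0.25  0.34  1.58 -0.35  1.49  0.7 ] 0.0
    40 15 [-0.47  0.18  1.84  0.28  1.04  0.27] 0.0
    40 40 [-0.63  0.21  1.96  0.86  0.97 -0.26] 0.0
    40 65 [-0.74  0.39  2.    1.35  1.17 -0.74] 0.0
0.32 pick [-0.43  0.65  1.4   0.19  1.5   1.98] 0.0
 yawed [-0.29  0.47  1.43 -0.19  1.64  1.13] 0.0
    10 15 [-0.46  0.1   1.94  0.2   0.9   0.83] 0.0
    10 40 [-0.61  0.03  2.2   0.95  0.59  0.06] 0.0
    10 65 [-0.75  0.25  2.31  1.87  0.86 -0.96] 0.0
 yawed [-0.25  0.44  1.47 -0.27  1.58  0.93] 0.0
    25 15 [-0.48  0.13  1.9   0.25  0.96  0.52] 0.0
    25 40 [-0.67  0.12  2.11  0.93  0.81 -0.17] 0.0
    25 65 [-0.83  0.35  2.18  1.54  1.05 -0.88] 0.0
 yawed [-0.21  0.39  1.54 -0.34  1.5   0.73] 0.0
    40 15 [-0.5   0.17  1.86  0.29  1.04  0.24] 0.0
    40 40 [-0.7   0.21  2.    0.85  1.   -0.34] 0.0
    40 65 [-0.86  0.45  2.01  1.3   1.23 -0.84] 0.0
```

```bash
python3 - <<'E'
from h import *
f=load("w1");a=load("scene0");b=load("side0")
crop(f,355,110,450,195,6,"tape")
# ring outer top: scene crop: left 325+..., use extents
T=tri([(f,0.64*640,0.64*236.5),(a,347.5,199.5),(b,342,196)]);print("top centre approx",T.round(4))
for z in (.03,.04,.05):
  print(z,onz(f,.64*637,.64*238,z).round(4),onz(a,345.5,197,z).round(4), onz(b,341.8,193,z).round(4))
E
python3 to.py .64 -.19 .25
```

```text
top centre approx [ 0.7743 -0.1705  0.0391]
0.03 [ 0.7789 -0.1735  0.03  ] [ 0.7888 -0.1512  0.03  ] [ 0.7886 -0.1388  0.03  ]
0.04 [ 0.7739 -0.1718  0.04  ] [ 0.7775 -0.1613  0.04  ] [ 0.7788 -0.1541  0.04  ]
0.05 [ 0.7688 -0.1701  0.05  ] [ 0.7662 -0.1714  0.05  ] [ 0.7691 -0.1694  0.05  ]
[0.4902 0.0106 0.2126] [-1.5711 -0.0034 -0.3206] [-8.700e-02 -2.240e-01  2.026e+00 -1.000e-03  1.337e+00  2.340e-01] 0.09481049961037023 [-0.5  0.3  0.6] t 17.125
shift [ 0.2056 -0.0367 -0.1432]
```

View pics/tape.png

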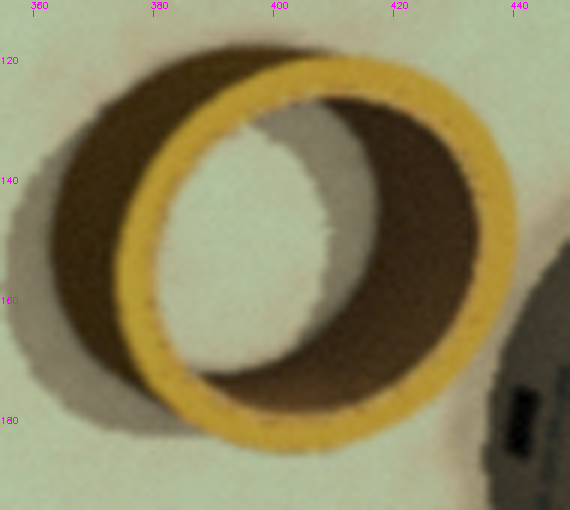

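Emit:
move_arm:
  rows:
    - [0.0,-0.03,-0.02,0,0.18,0]
    - [0.02,-0.037,-0.05,0,0.36,0]
    - [0.05,-0.037,-0.09,0,0.54,0]
    - [0.09,-0.037,-0.12,0,0.72,0]
    - [0.13,-0.037,-0.14,0,0.9,0]
    - [0.17,-0.037,-0.143,0,1.08,0]
    - [0.2056,-0.037,-0.1432,0,1.26,0]
    - [0.2056,-0.037,-0.1432,0,1.44,0]
    - [0.2056,-0.037,-0.1432,0,1.62,0]
    - [0.2056,-0.037,-0.1432,0,1.8,0]
  grip: 1

```text
t: 18.38
tool_pos: [0.6404, -0.1893, 0.2493]
orientation: [-1.569, 0.001, -2.126]
ft_force: [-0.6, -0.1, 0.1]
finger_gap: 0.0953
```

```bash
python3 to.py .645 -.165 .2
```

```text
[ 0.6404 -0.1893  0.2493] [-1.5687e+00  6.0000e-04 -2.1260e+00] [-0.368  0.154  1.596  0.     1.39   1.758] 0.09528711096545521 [-0.6 -0.1  0.1] t 18.375
shift [-0.023   0.0493 -0.009 ]
```

Emit:
move_arm:
  rows:
    - [-0.01,0.02,-0.005,0,0.17,0]
    - [-0.023,0.0493,-0.009,0,0.335,0]
    - [-0.023,0.0493,-0.009,0,0.335,0]
    - [-0.023,0.0493,-0.009,0,0.335,0]

```text
t: 18.88
tool_pos: [0.6455, -0.165, 0.2007]
orientation: [-1.568, 0.002, -2.458]
ft_force: [-0.2, 0.1, 1.6]
finger_gap: 0.0951
```

```bash
python3 to.py .6593 -.1819 .1; python3 - <<'E'
from h import *
f=grab("wrist","w11"); cv2.imwrite("pics/w11.png",cv2.resize(f["pixels"][...,::-1],(800,600)))
E
```

```text
[ 0.6455 -0.165   0.2007] [-1.5683e+00  1.6000e-03 -2.4583e+00] [-0.331  0.181  1.648  0.     1.31   2.128] 0.09509568035675428 [-0.2  0.1  1.6] t 18.875
shift [1.000e-04 1.007e-01 2.150e-02]
```

View pics/w11.png

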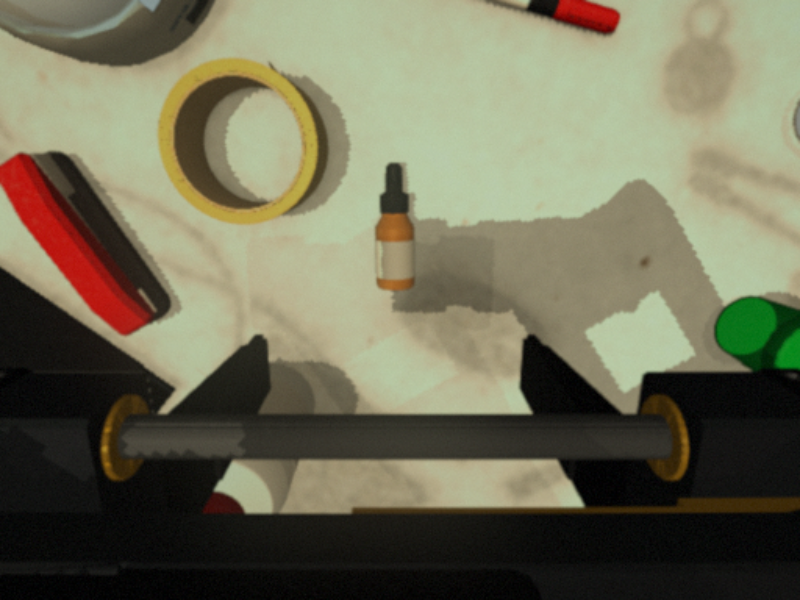

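```bash
python3 - <<'E'
from h import *
from scipy.spatial.transform import Rotation as R
f=load("w11"); crop(f,230,100,275,190,8,"oil2")
b=onz(f,395*.64,289*.64,.0135);t=onz(f,394.5*.64,163*.64,.008); 
print(b.round(4),t.round(4),np.linalg.norm(t-b)); d=(t-b)[:2];d/=np.linalg.norm(d);print(d,np.degrees(np.arctan2(d[1],d[0])))
X=b[:2]+d*.033; print("TCP target",X.round(4))
T=R.from_euler("xyz",[-1.5683,.0016,-2.4583]).as_matrix();p=np.array([.6455,-.165,.2007])
print((T.T@(np.r_[X,.0272]-p)).round(4))
E
```

```text
[ 0.635  -0.1542  0.0135] [ 0.6901 -0.2212  0.008 ] 0.08693359325901913
[ 0.63500413 -0.77250874] -50.579709066063984
TCP target [ 0.6559 -0.1797]
[0.0014 0.1735 0.0175]
```

View pics/oil2.png

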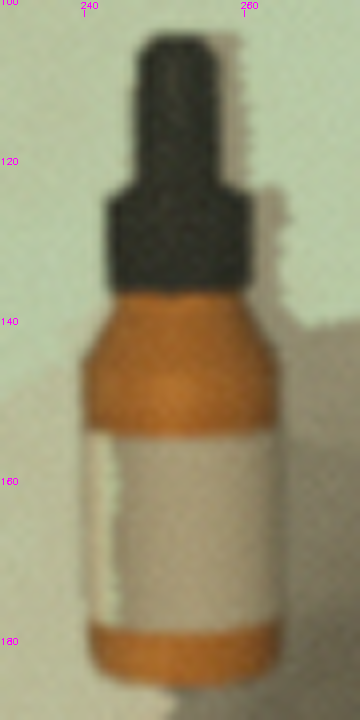

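Emit:
move_arm:
  rows:
    - [0.001,0.03,0.02,-0.175,0,0]
    - [0.001,0.07,0.0201,-0.349,0,0]
    - [0.001,0.11,0.0201,-0.349,0,0]
    - [0.001,0.14,0.0201,-0.349,0,0]
    - [0.001,0.16,0.0201,-0.349,0,0]
    - [0.001,0.168,0.0201,-0.349,0,0]
    - [0.001,0.168,0.0201,-0.349,0,0]
  grip: 0.7

```text
t: 19.8
tool_pos: [0.6588, -0.182, 0.0344]
orientation: [-1.915, 0.003, -2.459]
ft_force: [-0.7, 0.0, 0.3]
finger_gap: 0.0666
```

```bash
python3 to.py .658 -.1808 .0272; python3 - <<'E'
from h import *
f=grab("wrist","w12"); cv2.imwrite("pics/w12.png",cv2.resize(f["pixels"][...,::-1],(800,600)))
f=grab("side","s12"); crop(f,240,120,400,270,4,"s12")
E
```

```text
[ 0.6588 -0.182   0.0344] [-1.9153  0.0029 -2.4589] [-0.411  0.543  1.51   0.161  1.398  1.995] 0.06662724126229318 [-0.7  0.   0.3] t 19.8
shift [-0.0001  0.0072  0.001 ]
```

View pics/w12.png

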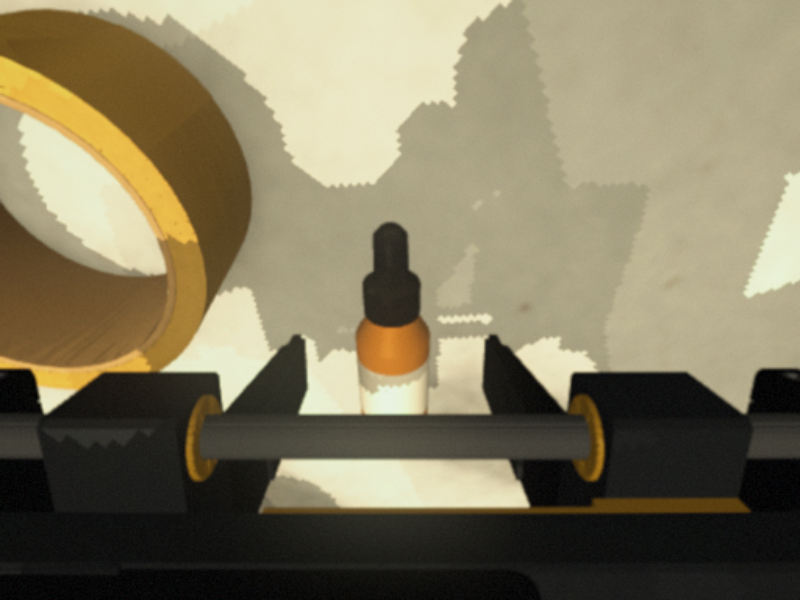

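View pics/s12.png

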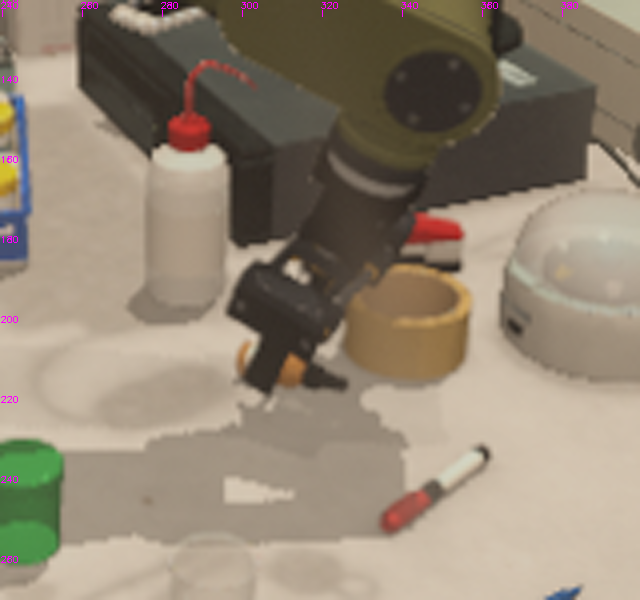

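Emit:
move_arm:
  rows:
    - [0,0.004,0.001,0,0,0]
    - [0,0.007,0.001,0,0,0]
    - [0,0.007,0.001,0,0,0]
  grip: 0.7

```text
t: 20.27
tool_pos: [0.6583, -0.1809, 0.0283]
orientation: [-1.914, 0.004, -2.459]
ft_force: [-0.2, 0.4, 0.6]
finger_gap: 0.0665
```

Emit:
move_arm:
  rows:
    - [0,0,0,0,0,0]
    - [0,0,0,0,0,0]
    - [0,0,0,0,0,0]
    - [0,0,0,0,0,0]
    - [0,0,0,0,0,0]
    - [0,0,0,0,0,0]
  grip: 0.05
  newtons: 20

```text
t: 21.02
tool_pos: [0.6583, -0.1808, 0.0282]
orientation: [-1.914, 0.004, -2.459]
ft_force: [-0.0, -0.4, -0.0]
finger_gap: 0.0261
```

```bash
python3 to.py .64 -.18 .16
```

```text
[ 0.6583 -0.1808  0.0282] [-1.9141  0.0036 -2.4588] [-0.41   0.548  1.514  0.161  1.387  1.994] 0.026128585314324538 [-0.  -0.4 -0. ] t 21.025
shift [ 0.0132 -0.12   -0.0559]
```

Emit:
move_arm:
  rows:
    - [0,-0.028,-0.0103,0,0,0]
    - [0.004,-0.066,-0.028,0,0,0]
    - [0.0132,-0.12,-0.0559,0,-0.156,-0.0567]
    - [0.0132,-0.12,-0.0559,0,-0.312,-0.1134]
    - [0.0132,-0.12,-0.0559,0,-0.468,-0.17]
    - [0.0132,-0.12,-0.0559,0,-0.624,-0.227]
    - [0.0132,-0.12,-0.0559,0,-0.78,-0.2835]
    - [0.0132,-0.12,-0.0559,0,-0.936,-0.34]
    - [0.0132,-0.12,-0.0559,0,-1.09,-0.397]
    - [0.0132,-0.12,-0.0559,0,-1.246,-0.4535]

```text
t: 22.28
tool_pos: [0.64, -0.1799, 0.1597]
orientation: [-1.915, -0.004, -1.127]
ft_force: [0.7, 0.0, 0.0]
finger_gap: 0.0264
```

```bash
python3 to.py .605 -.20 .12; python3 - <<'E'
from h import *
f=grab("side","s13"); crop(f,200,100,400,270,3.5,"s13")
E
```

```text
[ 0.64   -0.1799  0.1597] [-1.9153 -0.0043 -1.1273] [-0.264  0.371  1.516 -0.225  1.52   0.906] 0.0264499129595734 [0.7 0.  0. ] t 22.275
shift [ 0.003   0.051  -0.0245]
```

View pics/s13.png

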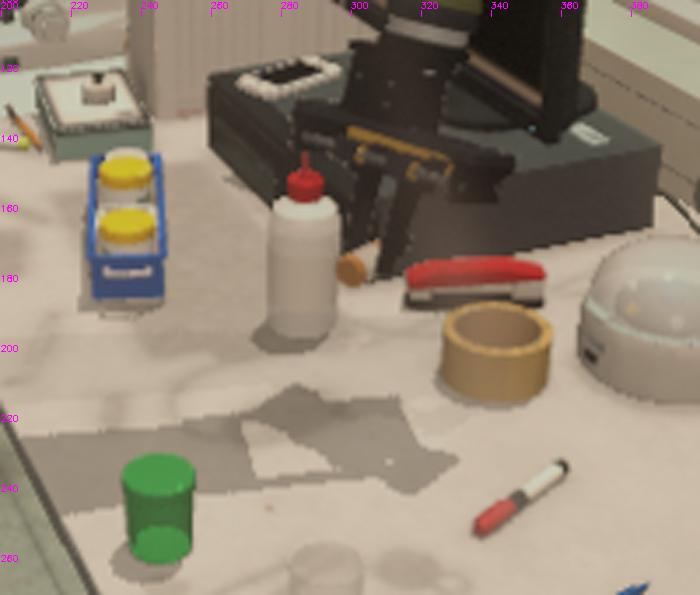

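Emit:
move_arm:
  rows:
    - [0,0.0,-0.005,0.175,0,0]
    - [0.001,0.01,-0.01,0.35,0,0]
    - [0.003,0.02,-0.02,0.524,0,0]
    - [0.003,0.03,-0.0245,0.698,0,0]
    - [0.003,0.04,-0.0245,0.873,0,0]
    - [0.003,0.051,-0.0245,1.047,0,0]
    - [0.003,0.051,-0.0245,1.222,0,0]
    - [0.003,0.051,-0.0245,1.396,0,0]
    - [0.003,0.051,-0.0245,1.571,0,0]
    - [0.003,0.051,-0.0245,1.571,0,0]

```text
t: 23.58
tool_pos: [0.6028, -0.1988, 0.1163]
orientation: [-0.349, 0.005, -1.125]
ft_force: [0.2, -0.4, -0.5]
finger_gap: 0.0262
```

```bash
python3 to.py .608 -.196 .05; python3 - <<'E'
from h import *
f=grab("side","s14"); crop(f,200,100,400,270,3.5,"s14")
f=grab("scene","sc14"); crop(f,210,120,380,290,3.5,"sc14")
E
```

```text
[ 0.6028 -0.1988  0.1163] [-0.3487  0.0047 -1.1252] [-0.801  0.167  2.183  1.533  1.102 -0.707] 0.026226330340187152 [ 0.2 -0.4 -0.5] t 23.575
shift [ 0.      0.0282 -0.0603]
```

View pics/s14.png

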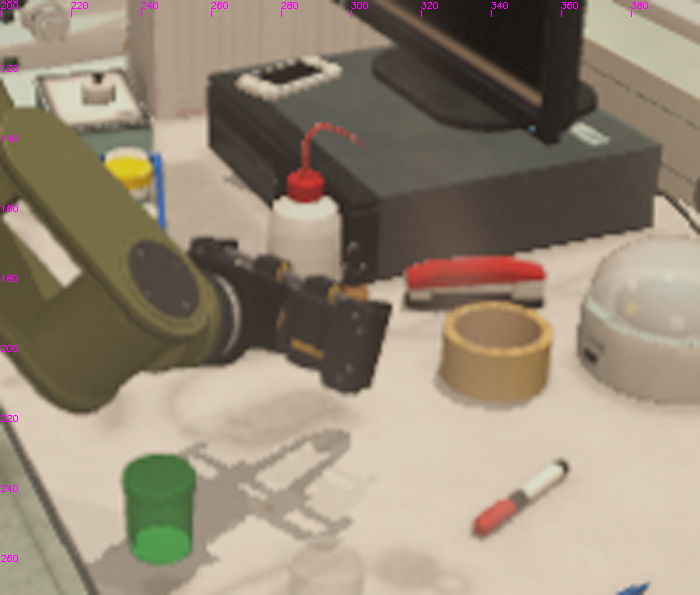

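View pics/sc14.png

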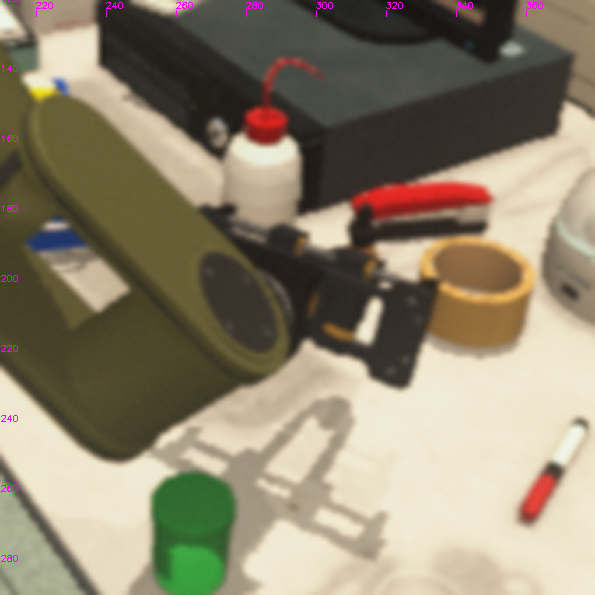

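```bash
python3 to.py .606 -.15 .10; python3 - <<'E'
from kin import *
q=np.array([-.801,.167,2.183,1.533,1.102,-.707]); p=np.array([.6028,-.1988,.1163])
for L3 in np.arange(.2,.36,.02): print(L3.round(2),(fk(q,L3)[0]-p).round(4))
print(fk(q,.25)[1].as_euler("xyz"))
up=np.array([0,0,1.])
def pose(h,tilt):
    c=np.array([np.cos(h),np.sin(h),0]); y=-up*np.cos(tilt)+c*np.sin(tilt); x=np.array([np.sin(h),-np.cos(h),0]); return R.from_matrix(np.c_[x,y,np.cross(x,y)])
for L3 in (.25,.3):
  for h in (20,10,0):
    s=ik(np.array([.606,-.15,.1]),pose(np.radians(h),np.radians(70)),q,L3); print(L3,h,s.x.round(2),s.cost.round(5))
  s=ik(np.array([.606,-.15,.033]),pose(0,np.radians(70)),s.x,L3); print(L3,s.x.round(2),s.cost.round(5))
E
```

```text
[ 0.605  -0.1994  0.1202] [-0.3467 -0.0024 -1.1232] [-0.799  0.163  2.179  1.532  1.101 -0.707] 0.02597121381819903 [ 0.7 -0.  -0.8] t 23.675
shift [-0.0442  0.0278 -0.0113]
0.2 [-0.0608 -0.0275 -0.046 ]
0.22 [-0.0438 -0.0194 -0.0329]
0.24 [-0.0269 -0.0113 -0.0197]
0.26 [-0.0099 -0.0032 -0.0065]
0.28 [0.0071 0.0049 0.0066]
0.3 [0.024  0.013  0.0198]
0.32 [0.041  0.0211 0.033 ]
0.34 [0.058  0.0292 0.0461]
[-0.34867985  0.00487601 -1.12736766]
0.25 20 [-0.66  0.11  2.26  1.72  0.93 -0.74] 0.0
0.25 10 [-0.6   0.05  2.32  1.93  0.78 -0.8 ] 0.0
0.25 0 [-0.52  0.    2.37  2.21  0.62 -0.94] 0.0
0.25 [-0.52  0.19  2.35  2.37  0.73 -1.14] 0.0
0.3 20 [-0.75  0.13  2.32  1.7   1.01 -0.83] 0.0
0.3 10 [-0.68  0.06  2.4   1.92  0.86 -0.89] 0.0
0.3 0 [-0.58  0.    2.46  2.22  0.71 -1.01] 0.0
0.3 [-0.58  0.22  2.42  2.36  0.83 -1.21] 0.0
```

Emit:
move_arm:
  rows:
    - [-0.012,0.0,0.0,0,0.037,-0.1025]
    - [-0.024,0.01,-0.002,0,0.0745,-0.205]
    - [-0.036,0.02,-0.006,0,0.112,-0.3075]
    - [-0.0442,0.0278,-0.0113,0,0.149,-0.41]
    - [-0.0442,0.0278,-0.0113,0,0.149,-0.41]
    - [-0.0442,0.0278,-0.0113,0,0.149,-0.41]

```text
t: 24.42
tool_pos: [0.6074, -0.1502, 0.1023]
orientation: [-0.343, -0.003, -1.557]
ft_force: [0.3, -0.1, -0.4]
finger_gap: 0.0266
```

```bash
python3 to.py .606 -.15 .042; python3 - <<'E'
from h import *
f=grab("side","s15"); crop(f,200,100,400,270,3.5,"s15")
f=grab("scene","sc15"); crop(f,210,120,380,290,3.5,"sc15")
E
```

```text
[ 0.6074 -0.1502  0.1023] [-0.343  -0.003  -1.5572] [-5.500e-01  1.000e-03  2.403e+00  2.198e+00  6.690e-01 -9.580e-01] 0.02659272969288112 [ 0.3 -0.1 -0.4] t 24.425
shift [-0.0004  0.0189 -0.0573]
```

View pics/s15.png

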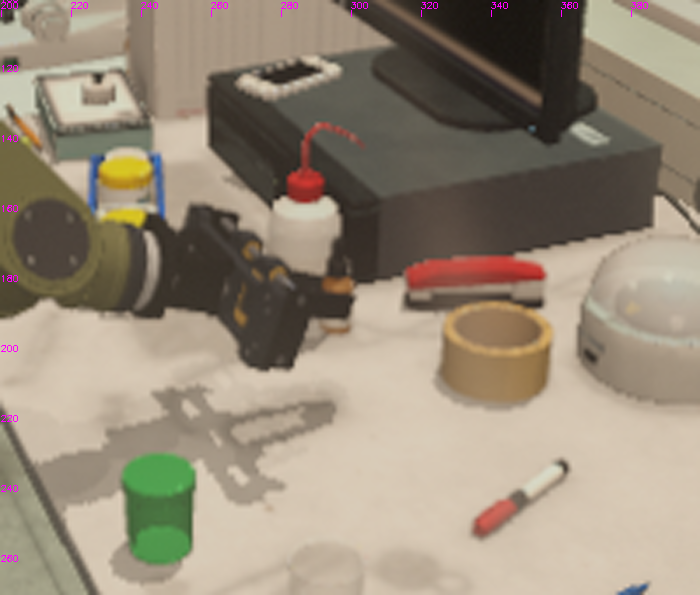

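View pics/sc15.png

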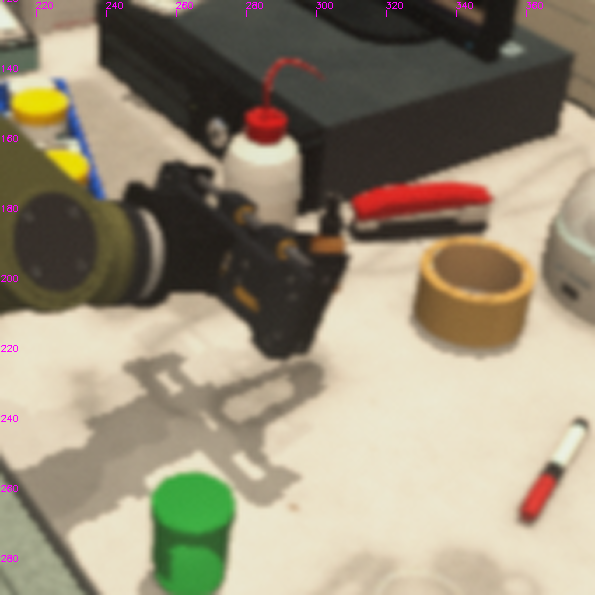

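Emit:
move_arm:
  rows:
    - [0,0.005,-0.015,0,0,0]
    - [0,0.011,-0.034,0,0,0]
    - [0,0.0165,-0.05,0,0,0]
    - [-0.0004,0.0195,-0.0585,0,0,0]
    - [-0.0004,0.0205,-0.0615,0,0,0]
    - [-0.0004,0.021,-0.063,0,0,0]
    - [-0.0004,0.021,-0.063,0,0,0]

```text
t: 25.4
tool_pos: [0.606, -0.1512, 0.036]
orientation: [-0.343, -0.003, -1.559]
ft_force: [-0.6, -0.5, -0.8]
finger_gap: 0.0264
```

```bash
python3 to.py .606 -.15 .0332; python3 - <<'E'
from h import *
f=grab("side","s16"); crop(f,250,130,340,220,6,"s16")
E
```

```text
[ 0.606  -0.1512  0.036 ] [-0.3428 -0.0032 -1.5593] [-0.553  0.194  2.382  2.346  0.78  -1.156] 0.02638540790241182 [-0.6 -0.5 -0.8] t 25.4
shift [-0.0012  0.001  -0.0026]
```

View pics/s16.png

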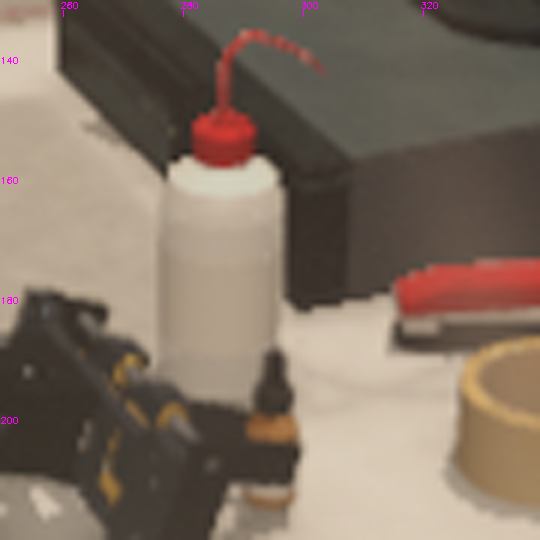

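Bottle is upright in hand with its base just above the desk; lowering in fine steps.

Emit:
move_arm:
  rows:
    - [0,0.0003,-0.0009,0,0,0]
    - [0,0.0006,-0.0018,0,0,0]
    - [0,0.0008,-0.0025,0,0,0]
    - [0,0.0008,-0.0025,0,0,0]

```text
t: 25.95
tool_pos: [0.606, -0.1512, 0.0337]
orientation: [-0.342, -0.003, -1.559]
ft_force: [-0.7, -0.5, 1.7]
finger_gap: 0.0259
```

Emit:
move_arm:
  rows:
    - [0,0.0002,-0.0006,0,0,0]
    - [0,0.0004,-0.0012,0,0,0]
    - [0,0.0004,-0.0012,0,0,0]

```text
t: 26.32
tool_pos: [0.6066, -0.1513, 0.0336]
orientation: [-0.339, -0.003, -1.559]
ft_force: [-4.0, 1.1, 6.6]
finger_gap: 0.0264
```

Emit:
move_arm:
  rows:
    - [0,-0.0001,0.0002,-0.003,0,0]
    - [0,-0.0001,0.0002,-0.003,0,0]

```text
t: 26.58
tool_pos: [0.6066, -0.1513, 0.0337]
orientation: [-0.342, -0.004, -1.559]
ft_force: [-0.5, 0.4, 0.7]
finger_gap: 0.0263
```

Emit:
move_arm:
  rows:
    - [0,0,0,0,0,0]
    - [0,0,0,0,0,0]
    - [0,0,0,0,0,0]
    - [0,0,0,0,0,0]
  grip: 0.6

```text
t: 27.08
tool_pos: [0.6065, -0.1513, 0.0336]
orientation: [-0.342, -0.003, -1.559]
ft_force: [0.7, 0.3, 0.0]
finger_gap: 0.056
```

```bash
python3 to.py; python3 - <<'E'
from h import *
f=grab("side","s17"); crop(f,250,130,340,220,6,"s17")
f=grab("wrist","w17"); cv2.imwrite("pics/w17.png",f["pixels"][...,::-1])
E
```

```text
[ 0.6065 -0.1513  0.0336] [-0.3424 -0.0034 -1.5588] [-0.552  0.202  2.38   2.35   0.785 -1.162] 0.05602030436046834 [0.7 0.3 0. ] t 27.075
```

View pics/s17.png

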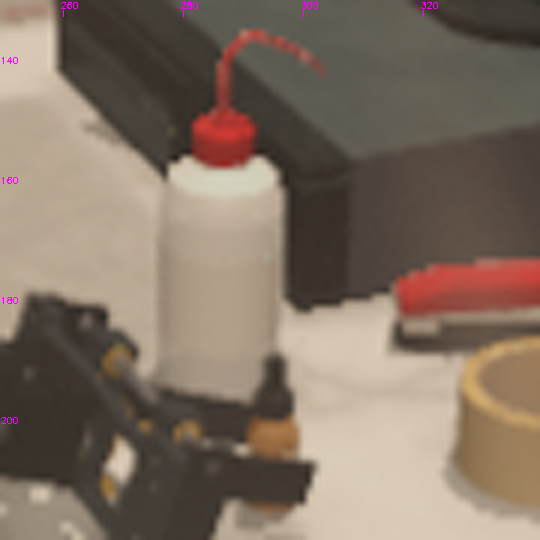

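View pics/w17.png

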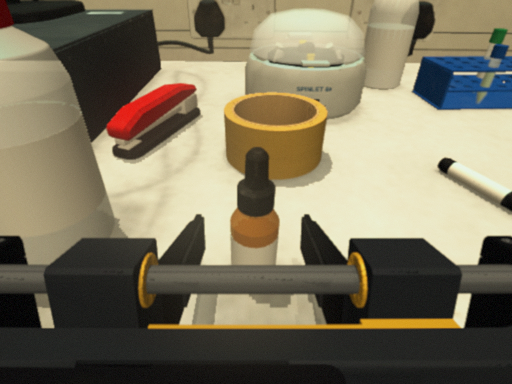

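Emit:
move_arm:
  rows:
    - [0,-0.014,-0.005,0,0,0]
    - [0,-0.033,-0.012,0,0,0]
    - [0,-0.0565,-0.0205,0,0,0]
    - [0,-0.07,0.012,0,0,0]
    - [0,-0.08,0.06,-0.17,0,0]
    - [0,-0.1,0.11,-0.34,0,0]
    - [0,-0.12,0.16,-0.51,0,0]
    - [0,-0.12,0.18,-0.68,0,0]
    - [0,-0.12,0.19,-0.85,0,0]
    - [0,-0.12,0.19,-1.02,0,0]
  grip: 0.6

```text
t: 28.42
tool_pos: [0.5578, -0.1401, 0.2256]
orientation: [-0.879, 0.065, -1.474]
ft_force: [1.1, 1.6, 0.0]
finger_gap: 0.0571
```

```bash
python3 to.py .57 -.19 .23; python3 - <<'E'
from h import *
f=grab("scene","sc18"); crop(f,210,120,380,290,3.5,"sc18")
f=grab("side","s18"); crop(f,250,150,350,230,5.5,"s18")
E
```

```text
[ 0.5578 -0.1401  0.2256] [-0.8792  0.065  -1.474 ] [-0.541 -0.352  2.21   0.611  0.822  0.639] 0.05705531925771543 [1.1 1.6 0. ] t 28.425
shift [ 0.0505 -0.0013  0.0106]
```

View pics/sc18.png

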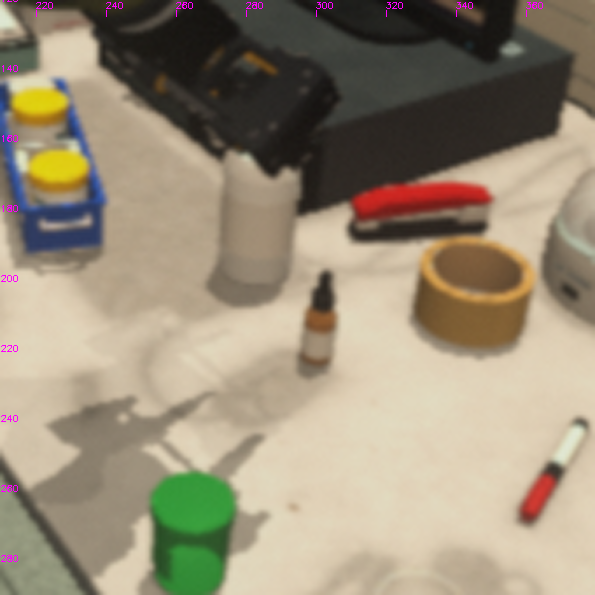

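View pics/s18.png

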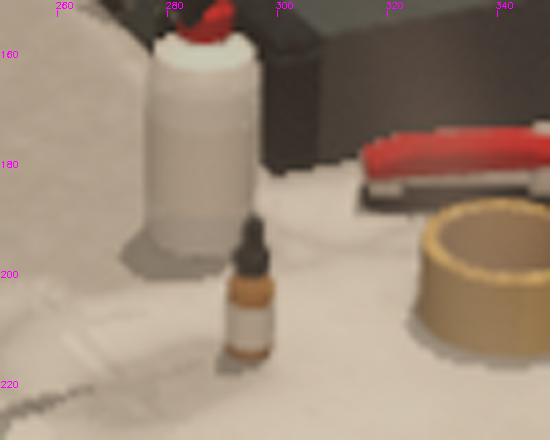

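```bash
cat > rot.py <<'E'
import sys
from h import *
from rig import status
from scipy.spatial.transform import Rotation as R
s=status.sense(); p=s["tool_pos"]; r=R.from_euler("xyz",s["orientation"]); a=[float(v) for v in sys.argv[1:]]
g=R.from_euler("xyz",[-np.pi/2,0,a[3]]); print(p.round(4),s["joint_pos"].round(3),"t",s["t"])
print("shift",r.inv().apply(np.array(a[:3])-p).round(4),"rotvec",(r.inv()*g).as_rotvec().round(4), "deg",np.degrees((r.inv()*g).magnitude()))
E
python3 rot.py .57 -.22 .25 -.319
python3 - <<'E'
from h import *
f=load("sc18");g=load("s18")
print(tri([(f,210+323/3.5-.5,120+274/3.5-.5),(g,250+254/5.5-.5,150+220/5.5-.5)]).round(4)) # tip
print(onz(f,210+317/3.5-.5,120+360/3.5-.5,.003).round(4),onz(g,250+249/5.5-.5,150+352/5.5-.5,.003).round(4))
E
```

```text
[ 0.5639 -0.1431  0.2375] [-0.541 -0.354  2.197  0.616  0.817  0.633] t 28.525
shift [ 0.0763 -0.0136  0.0098] rotvec [-0.6593 -1.121   0.3643] deg 77.38244171226395
[ 0.6244 -0.1442  0.0794]
[ 0.6185 -0.1555  0.003 ] [ 0.6187 -0.1551  0.003 ]
```

Emit:
move_arm:
  rows:
    - [0.015,-0.003,0.002,-0.082,-0.14,0.0455]
    - [0.035,-0.006,0.004,-0.165,-0.28,0.091]
    - [0.055,-0.01,0.007,-0.247,-0.42,0.137]
    - [0.0763,-0.0136,0.0098,-0.33,-0.56,0.182]
    - [0.0763,-0.0136,0.0098,-0.412,-0.7,0.228]
    - [0.0763,-0.0136,0.0098,-0.494,-0.84,0.273]
    - [0.0763,-0.0136,0.0098,-0.577,-0.98,0.319]
    - [0.0763,-0.0136,0.0098,-0.6593,-1.121,0.3643]
    - [0.0763,-0.0136,0.0098,-0.6593,-1.121,0.3643]

```text
t: 29.65
tool_pos: [0.5697, -0.219, 0.2487]
orientation: [-1.569, 0.002, -0.319]
ft_force: [0.4, 0.3, 0.2]
finger_gap: 0.0569
```

```bash
python3 rot.py .615 -.167 .18 -.319; python3 - <<'E'
from h import *
f=grab("wrist","w19"); cv2.imwrite("pics/w19.png",f["pixels"][...,::-1])
E
```

```text
[ 0.5697 -0.219   0.2487] [-4.560e-01  3.100e-02  1.728e+00  1.000e-03  1.384e+00 -1.370e-01] t 29.65
shift [0.0268 0.0688 0.0635] rotvec [-0.0015  0.0001 -0.0018] deg 0.13482603925079162
```

View pics/w19.png

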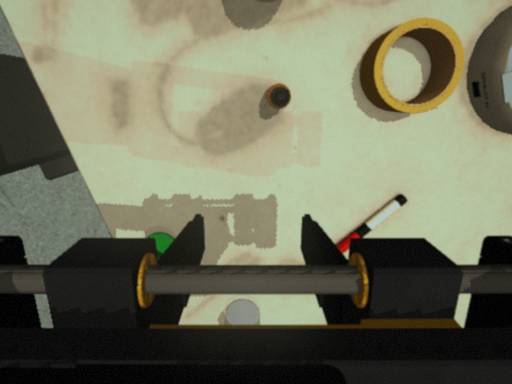

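```bash
python3 - <<'E'
from h import *
f=load("w19"); crop(f,255,70,305,125,10,"b19"); print(onz(f,280.5,96.5,.085).round(4),onz(f,280,97,.065).round(4))
E
```

```text
[ 0.6193 -0.154   0.085 ] [ 0.6204 -0.1547  0.065 ]
```

View pics/b19.png

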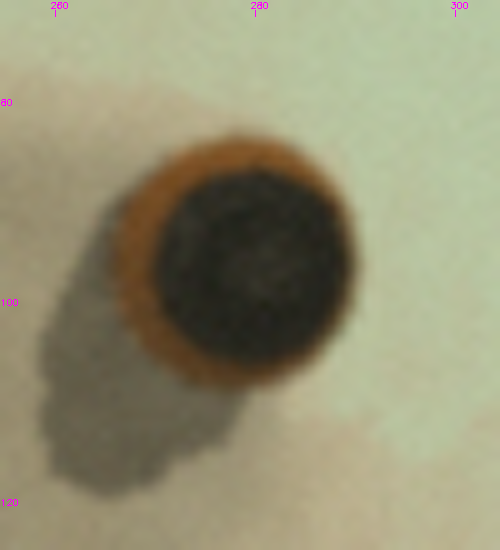

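```bash
python3 rot.py .6205 -.1525 .15 -.319
```

```text
[ 0.5694 -0.2194  0.2489] [-0.456  0.031  1.728  0.002  1.384 -0.136] t 29.7
shift [0.0276 0.099  0.0795] rotvec [-0.0017 -0.0015 -0.0014] deg 0.1521610486175325
```

Emit:
move_arm:
  rows:
    - [0.01,0.02,0.03,0,0,0]
    - [0.02,0.04,0.06,0,0,0]
    - [0.0276,0.07,0.0795,0,0,0]
    - [0.0276,0.099,0.0795,0,0,0]
    - [0.0276,0.099,0.0795,0,0,0]
  grip: 0.7

```text
t: 30.32
tool_pos: [0.6178, -0.1521, 0.1463]
orientation: [-1.568, 0.008, -0.323]
ft_force: [0.3, -0.5, 0.5]
finger_gap: 0.0663
```

```bash
python3 rot.py .6205 -.1525 .074 -.319; python3 - <<'E'
from h import *
f=grab("wrist","w20"); crop(f,180,150,330,300,4,"w20")
print(onz(f,252,0,0)[:0])
for z in(.065,.085):
  pass
E
```

```text
[ 0.6178 -0.1521  0.1463] [-0.327  0.169  1.757  0.003  1.224 -0.005] t 30.325
shift [0.0033 0.0723 0.0003] rotvec [-0.0028 -0.0037 -0.0081] deg 0.5352434647999569
[]
```

View pics/w20.png

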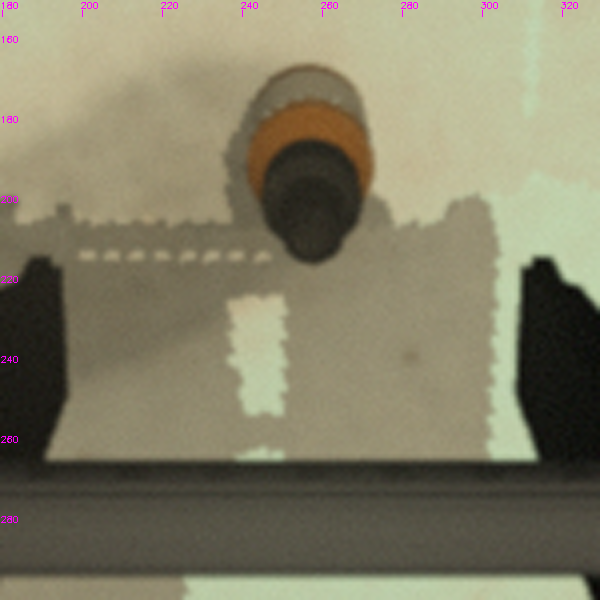

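```bash
python3 - <<'E'
from h import *
f=load("w20"); print(onz(f,257.5,197,.065).round(4), onz(f,257.3,208,.085).round(4), onz(f,257.3,190.7,.043).round(4))
E
```

```text
[ 0.6216 -0.151   0.065 ] [ 0.6207 -0.1527  0.085 ] [ 0.6212 -0.1523  0.043 ]
```

Emit:
move_arm:
  rows:
    - [0.0034,0.02,0.001,-0.0028,-0.0037,-0.008]
    - [0.0034,0.045,0.001,-0.0028,-0.0037,-0.008]
    - [0.0034,0.065,0.001,-0.0028,-0.0037,-0.008]
    - [0.0034,0.0723,0.001,-0.0028,-0.0037,-0.008]
    - [0.0034,0.0723,0.001,-0.0028,-0.0037,-0.008]

```text
t: 31.0
tool_pos: [0.6224, -0.1527, 0.0765]
orientation: [-1.571, -0.004, -0.319]
ft_force: [-0.6, 0.2, -0.1]
finger_gap: 0.0663
```

```bash
python3 rot.py .6211 -.152 .074 -.319
```

```text
[ 0.6224 -0.1527  0.0765] [-0.324  0.246  1.795 -0.     1.097 -0.005] t 31.0
shift [-0.0015  0.0025  0.0003] rotvec [ 0.0001 -0.0004  0.0038] deg 0.21758934341409022
```

Emit:
move_arm:
  rows:
    - [-0.0013,0.0025,0.0003,0,0,0.0035]
    - [-0.0013,0.0025,0.0003,0,0,0.0035]
    - [-0.0013,0.0025,0.0003,0,0,0.0035]

```text
t: 31.38
tool_pos: [0.6216, -0.1521, 0.0745]
orientation: [-1.571, -0.001, -0.319]
ft_force: [0.3, 0.1, 0.4]
finger_gap: 0.0666
```

Emit:
move_arm:
  rows:
    - [0,0,0,0,0,0]
    - [0,0,0,0,0,0]
    - [0,0,0,0,0,0]
    - [0,0,0,0,0,0]
    - [0,0,0,0,0,0]
    - [0,0,0,0,0,0]
    - [0,0,0,0,0,0]
  grip: 0
  newtons: 15

```text
t: 32.25
tool_pos: [0.6216, -0.1521, 0.0745]
orientation: [-1.571, -0.001, -0.319]
ft_force: [-0.4, -0.2, 0.4]
finger_gap: 0.0188
```

```bash
python3 rot.py .539 .1607 .20 -.319; python3 - <<'E'
from h import *
f=grab("scene","sc21"); crop(f,260,160,350,250,6,"sc21")
f=grab("side","s21"); crop(f,250,140,340,230,6,"s21")
E
```

```text
[ 0.6216 -0.1521  0.0745] [-0.324  0.248  1.796 -0.     1.097 -0.004] t 32.25
shift [-0.1765 -0.1257  0.2711] rotvec [ 0.0001 -0.0003  0.0011] deg 0.06542099825375941
```

View pics/sc21.png

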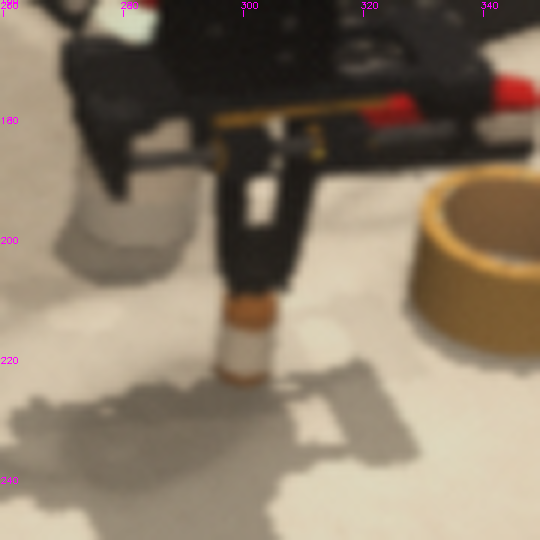

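View pics/s21.png

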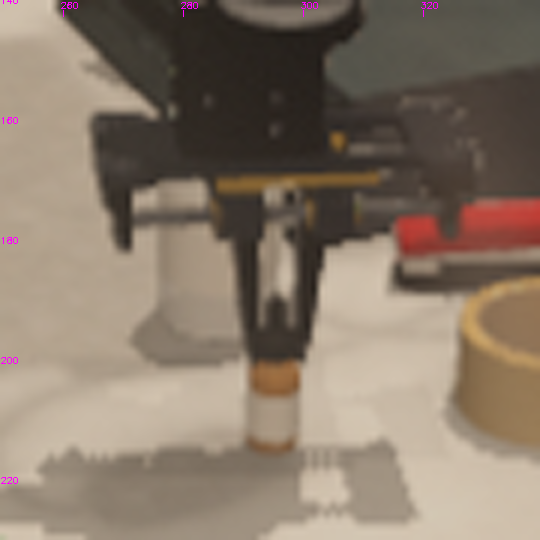

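Emit:
move_arm:
  rows:
    - [0,-0.02,0,0,0,0]
    - [0,-0.06,0,0,0,0]
    - [-0.03,-0.1,-0.005,0,0,0]
    - [-0.08,-0.12,-0.005,0,0,0]
    - [-0.13,-0.1257,0,0,0,0]
    - [-0.17,-0.1257,0.04,0,0,0]
    - [-0.1765,-0.1257,0.095,0,0,0]
    - [-0.1765,-0.1257,0.15,0,0,0]
    - [-0.1765,-0.1257,0.2,0,0,0]
    - [-0.1765,-0.1257,0.2,0,0,0]

```text
t: 33.6
tool_pos: [0.5173, 0.096, 0.2016]
orientation: [-1.57, -0.003, -0.315]
ft_force: [-0.7, 0.5, -1.0]
finger_gap: 0.0187
```

```bash
python3 rot.py .539 .1607 .14 -.319; python3 - <<'E'
from h import *
f=grab("wrist","w22"); cv2.imwrite("pics/w22.png",cv2.resize(f["pixels"][...,::-1],(800,600)))
E
```

```text
[0.5173 0.096  0.2016] [ 0.081 -0.13   1.963 -0.     1.305  0.396] t 33.6
shift [0.0004 0.0617 0.0682] rotvec [-0.001   0.0042  0.0027] deg 0.29362007132121026
```

View pics/w22.png

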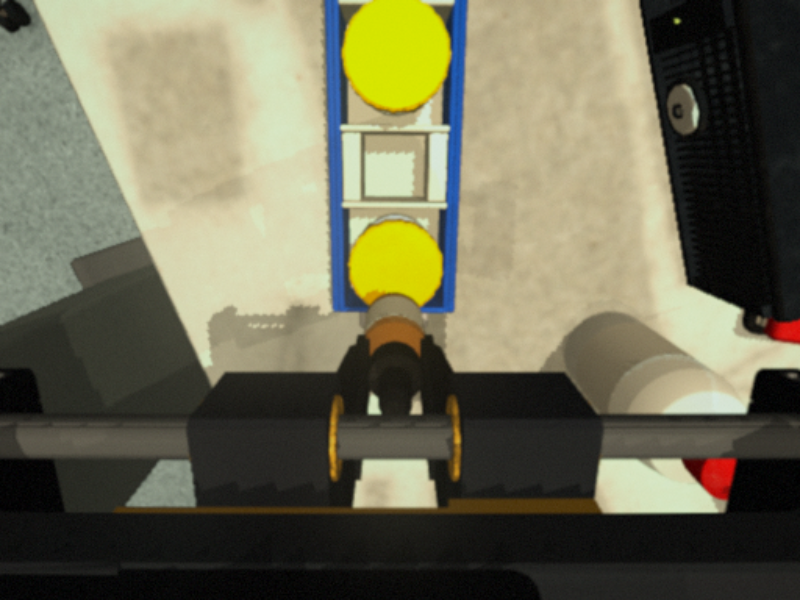

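```bash
python3 - <<'E'
from h import *
f=load("w22"); print(onz(f,394.5*.64,167*.64,.054).round(4))
E
```

```text
[0.5389 0.1604 0.054 ]
```

Emit:
move_arm:
  rows:
    - [0,0,0.02,0,0.004,0.002]
    - [0,0,0.045,0,0.004,0.002]
    - [0,0,0.066,0,0.004,0.002]
    - [0.0002,0.02,0.068,0,0.004,0.002]
    - [0.0002,0.05,0.068,0,0.004,0.002]
    - [0.0002,0.0617,0.068,0,0.004,0.002]
    - [0.0002,0.0617,0.068,0,0.004,0.002]

```text
t: 34.52
tool_pos: [0.5374, 0.1583, 0.1379]
orientation: [-1.573, 0.002, -0.321]
ft_force: [-0.1, -0.1, -0.4]
finger_gap: 0.0183
```

```bash
python3 rot.py .539 .1607 .09 -.319; python3 - <<'E'
from h import *
f=grab("side","s23"); crop(f,190,80,290,200,5,"s23")
f=grab("wrist","w23"); crop(f,180,130,330,290,3.6,"w23")
E
```

```text
[0.5374 0.1583 0.1379] [ 0.191  0.011  1.941 -0.     1.192  0.512] t 34.525
shift [0.0009 0.0479 0.0029] rotvec [ 0.0017 -0.002  -0.0024] deg 0.20622182347670268
```

View pics/s23.png

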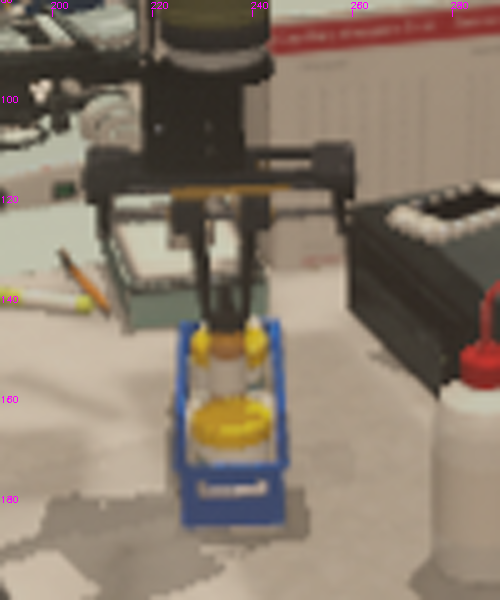

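View pics/w23.png

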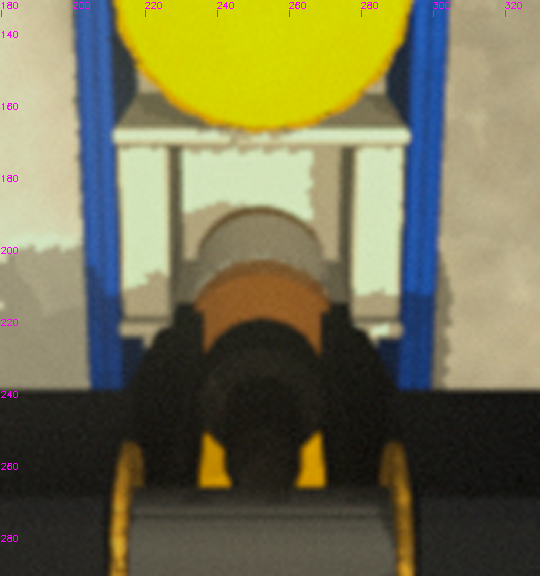

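Emit:
move_arm:
  rows:
    - [0.0009,0,0.003,0.0017,0,-0.002]
    - [0.0009,0.008,0.003,0.0017,0,-0.002]
    - [0.0009,0.018,0.003,0.0017,0,-0.002]
    - [0.0009,0.028,0.003,0.0017,0,-0.002]
    - [0.0009,0.037,0.003,0.0017,0,-0.002]
    - [0.0009,0.044,0.003,0.0017,0,-0.002]
    - [0.0009,0.049,0.003,0.0017,0,-0.002]
    - [0.0009,0.052,0.003,0.0017,0,-0.002]
    - [0.0009,0.0535,0.003,0.0017,0,-0.002]
    - [0.0009,0.054,0.003,0.0017,0,-0.002]

```text
t: 35.88
tool_pos: [0.5409, 0.1613, 0.0864]
orientation: [-1.568, -0.004, -0.321]
ft_force: [-0.3, -0.7, -0.4]
finger_gap: 0.0187
```

Emit:
move_arm:
  rows:
    - [-0.0015,0.001,0,-0.002,0,0.004]
    - [-0.0015,0.002,0,-0.002,0,0.004]
    - [-0.0015,0.0028,0,-0.002,0,0.004]
    - [-0.0015,0.0034,0,-0.002,0,0.004]
    - [-0.0015,0.0034,0,-0.002,0,0.004]

```text
t: 36.5
tool_pos: [0.5395, 0.1618, 0.083]
orientation: [-1.57, 0.001, -0.321]
ft_force: [-0.8, 1.2, -0.8]
finger_gap: 0.0187
```

Emit:
move_arm:
  rows:
    - [0,0.0006,0,0,0,0]
    - [0,0.0012,0,0,0,0]
    - [0,0.0012,0,0,0,0]

```text
t: 36.88
tool_pos: [0.5398, 0.162, 0.0824]
orientation: [-1.57, 0.0, -0.321]
ft_force: [-1.5, -0.1, 3.7]
finger_gap: 0.0189
```

Emit:
move_arm:
  rows:
    - [0,-0.0003,0,0,0,0]
    - [0,-0.0003,0,0,0,0]
    - [0,-0.0003,0,0,0,0]
    - [0,-0.0003,0,0,0,0]
    - [0,-0.0003,0,0,0,0]
  grip: 0.5

```text
t: 37.5
tool_pos: [0.5398, 0.1619, 0.0826]
orientation: [-1.57, 0.0, -0.321]
ft_force: [0.9, 0.8, -1.3]
finger_gap: 0.0474
```

Emit:
move_arm:
  rows:
    - [0,-0.02,0,0,0,0]
    - [0,-0.06,0,0,0,0]
    - [0,-0.11,0,0,0,0]
    - [0,-0.15,-0.03,0,0,0]
    - [0,-0.15,-0.08,0,0,0]
    - [0,-0.15,-0.1,0,0,0]
    - [0,-0.15,-0.1,0,0,0]

```text
t: 38.38
tool_pos: [0.508, 0.0663, 0.233]
orientation: [-1.569, -0.0, -0.323]
ft_force: [-0.7, -0.4, -0.5]
finger_gap: 0.0475
```

```bash
python3 to.py; python3 - <<'E'
from h import *
f=grab("wrist","w24"); cv2.imwrite("pics/w24.png",cv2.resize(f["pixels"][...,::-1],(800,600)))
f=grab("side","s24"); crop(f,190,80,340,310,2.5,"s24")
f=grab("scene","sc24"); crop(f,190,120,340,330,2.8,"sc24")
E
```

```text
[0.508  0.0663 0.233 ] [-1.5694e+00 -4.0000e-04 -3.2300e-01] [ 2.400e-02 -1.840e-01  1.957e+00  1.000e-03  1.367e+00  3.470e-01] 0.04751283468428246 [-0.7 -0.4 -0.5] t 38.375
```

View pics/w24.png

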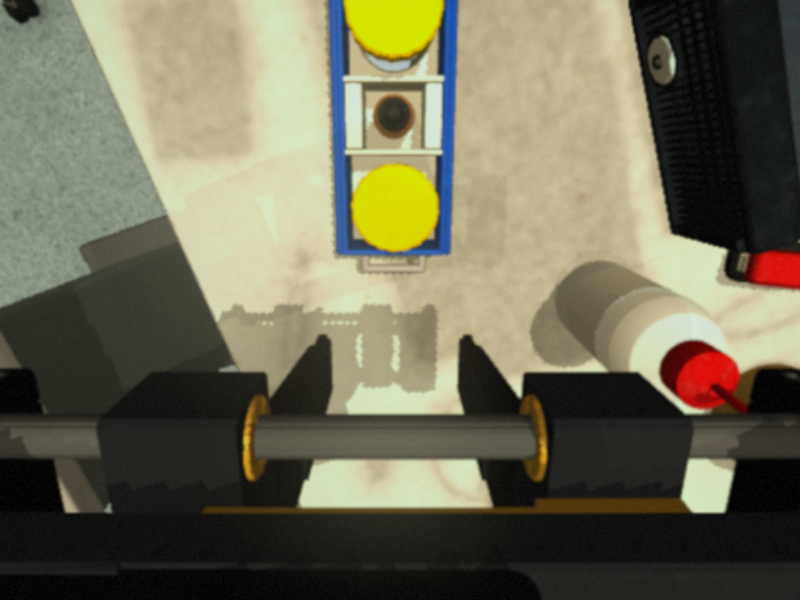

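View pics/s24.png

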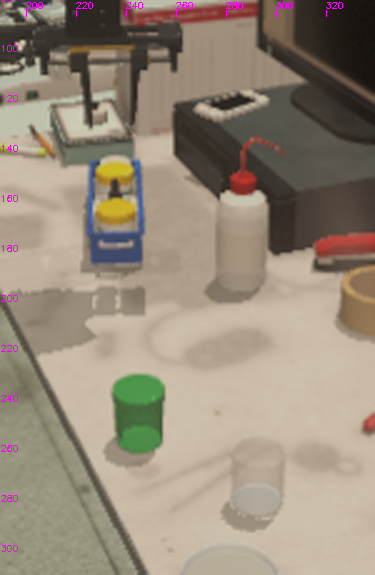

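View pics/sc24.png

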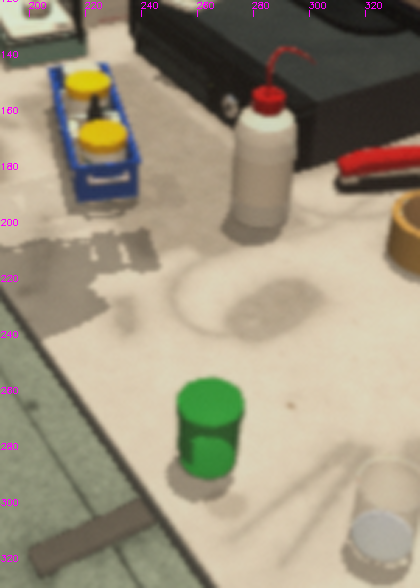

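The bottle stands upright and centred in the narrow pocket at (394,116), with both jars in their own pockets. The wash bottle, beaker and green jar haven't moved, and the gripper is clear of everything.

```bash
python3 -c "
from rig import job; print(job.close_job())"
```

```text
the job is handed in; nothing more can be done
None
```

I loaded the carrier as asked and handed the job in at about 38 s of robot time; the hand-in returned no verdict.

- **Jars:** The jar nearest the carrier went into `pocket_mid` and the one beside the beaker into `pocket_end`. I gripped both by the cap, kept them upright, and lowered each until a floor contact of about 3–4 N, at the height I expected.
- **Dropper bottle:** I stood it upright on the desk, let go and backed away. I then took it again by the cap collar from above and lowered it into the narrow pocket, with about 4 N at contact.

**Last checks:** Wrist, side and scene pictures show all three items upright in their pockets. The wash bottle, the beaker and the green look-alike have not moved, and the gripper was empty and about 0.2 m above the desk. The grey-capped jar was seen upright in its pocket after the first jar went in, but was mostly hidden in the last pictures.

**Disagreements:**
- Before placing the second jar, the measured position was about 6 mm off target. I corrected this above the pocket.
- The bottle pressed on the desk with up to 6.6 N when I stood it up.
- Jar heights came out 3–4 mm low by triangulation, so which jar is `jar_a` and which is `jar_c` is probable rather than confirmed. The placing did not depend on it.

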